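Empty the sweets cup into the bowl

TASK

Lift the white cup out of the wooden caddy without spilling, stand it upright on the open table and let go of it; then take it again another way, so that you can tip it, empty all four foil-wrapped chocolate balls from it into the blue bowl, and set the empty cup upright in the middle of the yellow saucer and let go. Put the cup down gently, never letting it drop, and leave the coffee cup, the shaker and the teaspoon where they are.

Things in the scene. Friction and masses are not known exactly. Their poses are not given: they have to be found in the camera images.
- caddy: Wooden caddy, fixed, 98 (x) x 140 (y) x 112 mm high; yaw within 20 degrees. Origin: centre of underside; z up. Floor 8 mm thick. Tall boards on the x sides (inner faces x = +-39 mm, tops at 112 mm); at the y ends only 8 mm thick lips centred on y = +-66 mm, tops at 22 mm. So the cup can be taken only from above, fingers closing along the caddy's y
- cup: White ceramic cup with a thin red band near the rim and no handle: straight cylinder, outer diameter 66 mm, 82 mm high, wall 3.5 mm, bottom 6 mm thick, 0.13 to 0.22 kg. Origin: centre of its underside; z along its axis towards the mouth. At the start it stands upright on the caddy floor near its middle, holding the four balls
- bowl: Blue ceramic bowl, loose, 0.45 kg, mouth diameter 156 mm, 48 mm high. Origin: centre of its underside; z up
- saucer: Yellow ceramic saucer, loose, 0.25 kg, outer diameter 136 mm, rim 14 mm high, with a flat middle about 80 mm across whose top is 6 mm above the table. Origin: centre of its underside; z up
- coffee_cup: Bystander: empty white coffee cup with a handle, mouth diameter 72 mm, 58 mm high, beyond the work. Origin: centre of its underside
- shaker: Bystander: amber glass shaker with steel cap, diameter 44 mm, 85 mm high, beyond the work. Origin: centre of its underside
- teaspoon: Bystander: steel teaspoon lying flat beyond the work, 140 mm long. Origin: centre of its underside; x along it
- ball1_center (a point): Centre of a solid ball, diameter 24 mm, 11 g, a chocolate wrapped in gold foil; slippery (friction about 0.3), it rolls. At the start it lies in the cup
- ball2_center (a point): Centre of a solid ball, diameter 24 mm, 11 g, a chocolate wrapped in red foil; slippery (friction about 0.3), it rolls. At the start it lies in the cup
- ball3_center (a point): Centre of a solid ball, diameter 24 mm, 11 g, a chocolate wrapped in copper-coloured foil; slippery (friction about 0.3), it rolls. At the start it lies in the cup
- ball4_center (a point): Centre of a solid ball, diameter 24 mm, 11 g, a chocolate wrapped in dark blue foil; slippery (friction about 0.3), it rolls. At the start it lies in the cup

How it is judged (in metres and radians):
On the way, in this order (a step that is already met when the one before it is completed fails the run):
1. the cup, with all four balls still in it, stands upright on the table clear of caddy, bowl and saucer, and the fingers have let go of it (height (world z) of cup below 0.004 m and horizontal distance between cup and caddy above 0.08 m and contact force between the fingers and cup below 0.05 N and linear speed of cup below 0.03 m/s and angle between cup's own z axis and vertical below 0.12 rad and horizontal distance between each of ball1_center, ball2_center, ball3_center, ball4_center and cup below 0.03 m and z of each of ball1_center, ball2_center, ball3_center, ball4_center in the frame of cup below 0.08 m), for 0.2 s.
2. all four balls lie in the bowl (horizontal distance between each of ball1_center, ball2_center, ball3_center, ball4_center and bowl below 0.07 m and z of each of ball1_center, ball2_center, ball3_center, ball4_center in the frame of bowl below 0.05 m), for 0.2 s.
At the end, for the whole second after the job is handed in: All four balls lie in the bowl (centres within 70 mm of its axis, lower than 50 mm above its underside); the cup stands upright (within 0.12 rad), at rest and released, on the flat middle of the saucer, its centre within 15 mm of the saucer's; the saucer lies level (all of step 2 and horizontal distance between cup and saucer below 0.015 m and z of cup in the frame of saucer between 0.003 and 0.01 m and angle between saucer's own z axis and vertical below 0.1 rad and contact force between the fingers and cup below 0.05 N and linear speed of cup below 0.03 m/s and angle between cup's own z axis and vertical below 0.12 rad); the robot touches nothing.
It fails at once if the cup falls or is thrown: it moves faster than 0.5 m/s while the fingers do not hold it (contact force between the fingers and cup below 0.05 N and linear speed of cup above 0.5 m/s).
It fails at once if the coffee cup is moved by more than 30 mm (distance of coffee_cup from where it was at the start of the episode above 0.03 m).
It fails at once if the shaker is moved by more than 30 mm (distance of shaker from where it was at the start of the episode above 0.03 m).
It fails at once if the teaspoon is moved by more than 30 mm (distance of teaspoon from where it was at the start of the episode above 0.03 m).
It also fails if it takes over 72 s, if anything falls off the work surface, if the arm or the gripper's body presses on something with over 40 N, if the wrist force passes 120 N, or if a joint passes its speed limit or range.

ROBOT

A 6-joint arm with a two-finger parallel gripper is mounted at the origin on the work surface. World frame = base frame: x ahead of the robot, y to its left, z up, the work surface at z = 0. Lengths are in mm, angles in degrees, forces in N, time in s.
With the tool pointing down it reaches from about 300 to 850 mm from the base axis. Payload 4.2 kg.
Tool frame: the origin (TCP) lies at the very end of the fingers, on their centre line; the grasp point (between the pads) lies 19 mm behind it (hold_point_z is the z of the grasp point in the tool frame, in mm); z points along the fingers, y is the direction in which the jaws open and shut (so a half turn about z gives the same grasp; the last joint's range is limited). The gripper opens to 91 mm and grips with 3 to 60 N. Pads are 32 mm wide; open, the fingers measure 118 mm over their backs; the gripper's body (76 mm by 178 mm) begins 60 mm behind the grasp point.
Start: joints at [-75.287, 18.312, 89.639, -0, 72.044, -1.146], TCP at [157.138, -553.128, 213.976] pointing down, gripper open.
Joint ranges: [-177.97, 177.97], [-48.28, 115.42], [12.27, 149.76], [-77.06, 257.06], [2.81, 150.46], [-146.56, 146.56]. Speed limits (degrees/s): [147.25, 147.25, 180, 180, 180, 180].

INTERFACE

Orientations are given as [roll, pitch, yaw] about the fixed x, y, z axes, in that order (R = Rz(yaw) Ry(pitch) Rx(roll)).
In Python, from workcell import state, grab_frame, job_done, hold_point_z gives the robot as it stands. The module is installed in compiled form; this text tells all that it offers.
- The arm moves only by the shell command python3 -m creep 'ROWS' [FORCE]. ROWS is JSON, a list of rows, each a list of 7 numbers: the closure, from 0 (fully open) to 1 (shut), then the shift along the tool's x, y, z in mm, then the turn, a rotation vector about the tool's x, y, z in degrees. A call has 1 to 5 rows; each row shifts and turns the commanded pose from where the row before left it, along the tool's axes as they then stand; what a row does not reach is not made up. A row lasts 1/8 s, in which the tool goes at most 62.5 mm and 10.7 degrees, less where a joint would pass 70% of its speed; a pose out of reach is approached as far as the arm can. A call is refused whole if a number of a shift passes 62.5 or a number of a turn 10.7, either way. A call with a gripper value outside its range is refused whole. The fingers move at their own pace and stop on an object; FORCE is the grip in N (left out, the last holds). Time passes only in rows, so rows that do not move let the fingers close. It gives the time, the measured TCP pose, the force and the opening at its end, in the units of the state.
- state(): the state, without advancing time (a new reading comes with each control period).
- grab_frame(name): name is "scene" or "top" or "wrist"; returns a dict with "frame" (400x640x3 uint8, red, green, blue), "fx", "fy", "cx", "cy" (pixels), "k1" (the pictures are not rectified: a ray, as slopes to the right and down, at radius r is drawn at 1 + k1 r^2 times it, then the intrinsics apply), "view" (4x4, takes a point from world to camera coordinates). Camera axes: x right, y down, z forward; pixel columns grow to the right and rows downward; lengths in mm; the calibration is good to about 2 mm. A picture is of the moment at which its call begins. There is no depth.
- job_done(): hands the job in, once; it reports no verdict.
The state is a dict: "time_s": time; "qpos": joint angles; "qvel": joint speeds; "effort": joint torques, N m; "ee_pos": TCP position; "ee_rot": TCP orientation; "force": force on the tool from outside, world axes, zero at the start; "torque": the same for the moment, N m; "gripper_width": finger opening in mm.
Only numpy, scipy, OpenCV 4.12 (cv2) and the standard library are available. Lean on these libraries where they do the work, as an engineer would, in place of code of your own. Each camera call takes 0.05 s, during which the arm holds its last target.

## Working session

There is one attempt and no reset: what is moved stays moved. The work goes in short steps, Python scripts to look and compute and a shell command to move; the robot and the scene stay as the last step left them, time stands still between calls to the robot, and variables do not carry over. Pictures are saved under pics/ and viewed, and the job is handed in when it is done.

```bash
mkdir -p pics; ls; cat > h.py <<'E'
import numpy as np, cv2
from workcell import state, grab_frame, job_done, hold_point_z
def save(n,fn):
    d=grab_frame(n); cv2.imwrite('pics/'+fn,d['frame'][:,:,::-1]); return d
def ray(d,u,v):
    x=(u-d['cx'])/d['fx'];y=(v-d['cy'])/d['fy']
    rd=np.hypot(x,y); r=rd
    for _ in range(50): r=rd/(1+d['k1']*r*r)
    s=r/rd if rd>0 else 1
    V=np.array(d['view']);R=V[:3,:3];t=V[:3,3]
    o=-R.T@t; w=R.T@np.array([x*s,y*s,1]); return o,w/np.linalg.norm(w)
def onz(d,u,v,z):
    o,w=ray(d,u,v); return o+w*(z-o[2])/w[2]
E
python3 - <<'E'
from h import *
print(state(),hold_point_z)
for n in('scene','top','wrist'):
    d=save(n,n+'0.png'); print(n,{k:d[k] for k in d if k!='frame'})
E
```

```text
pics
{'time_s': 0.0, 'qpos': array([-7.52865910e+01,  1.83511086e+01,  8.97068979e+01, -1.46857049e-03,
        7.20424371e+01, -1.14547225e+00]), 'qvel': array([-5.41021465e-02,  3.18470848e-02,  2.30572699e-02,  7.82205609e-02,
       -5.19208730e-05, -8.78367758e-02]), 'effort': array([-2.77563711e-03, -4.12461805e+01, -2.31975049e+01,  7.29386578e-02,
        4.58523142e-02, -1.35698524e-04]), 'ee_pos': array([ 156.99895324, -552.62816   ,  213.12227639]), 'ee_rot': array([-1.79899549e+02, -6.12006717e-04,  1.58593347e+01]), 'force': array([-0.30805542,  0.55400798, -0.56192799]), 'torque': array([0.00150905, 0.04350355, 0.04503639]), 'gripper_width': 91.0769983791299} -18.8
scene {'fx': 466.01077210827344, 'fy': 466.01077210827344, 'cx': 322.70218454536655, 'cy': 201.98294880002177, 'k1': -0.118434204282509, 'view': array([[ 5.08540718e-01,  8.60960380e-01,  1.15568852e-02,
        -3.11740738e+02],
       [ 7.24015000e-01, -4.20309935e-01, -5.46938605e-01,
        -4.06248651e+02],
       [-4.66034995e-01,  2.86507909e-01, -8.37092946e-01,
         1.49918421e+03],
       [ 0.0
[... 349 characters left out ...]
.47262287e-01,
         6.23115276e+02],
       [ 1.46904483e-01,  1.59216043e-02, -9.89022535e-01,
         1.17738349e+03],
       [ 0.00000000e+00,  0.00000000e+00,  0.00000000e+00,
         1.00000000e+00]])}
wrist {'fx': 282.11716527962955, 'fy': 282.11716527962955, 'cx': 317.7098405344756, 'cy': 200.1669768273182, 'k1': -0.035258903419487786, 'view': array([[ 2.72427365e-01, -9.62174987e-01, -1.61993168e-03,
        -5.74752537e+02],
       [-9.22089360e-01, -2.61557806e-01,  2.85199451e-01,
        -3.07763701e+01],
       [-2.74835484e-01, -7.62024132e-02, -9.58466822e-01,
         3.93028574e+02],
       [ 0.00000000e+00,  0.00000000e+00,  0.00000000e+00,
         1.00000000e+00]])}
```

View pics/top0.png

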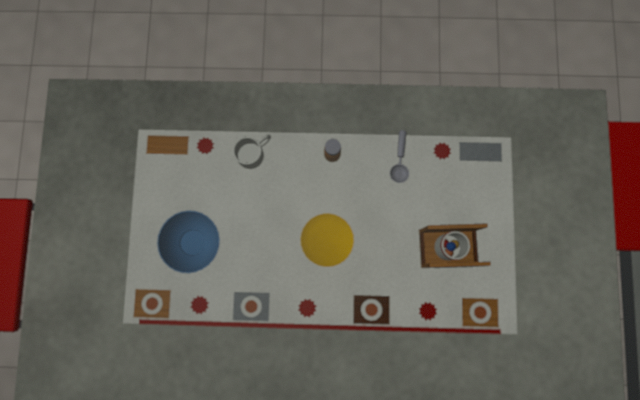

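View pics/scene0.png

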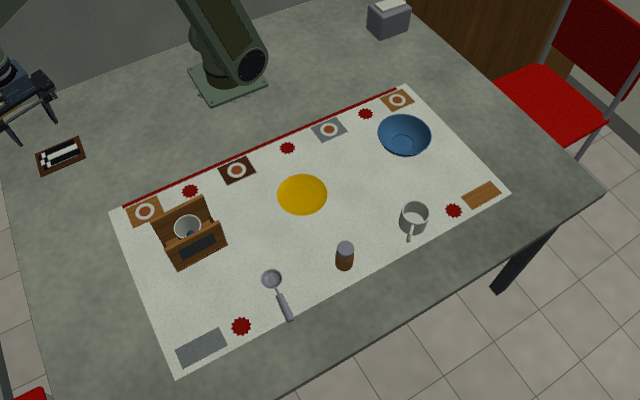

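The top view shows the bowl at about (188,241), the saucer at (327,240) and the caddy with the cup and balls at (453,245). The coffee cup (250,152), shaker (332,150) and spoon (400,160) are on the far side.

```bash
python3 - <<'E'
from h import *
d=grab_frame('top'); f=d['frame']; hsv=cv2.cvtColor(f,cv2.COLOR_RGB2HSV)
s=grab_frame('scene'); hs=cv2.cvtColor(s['frame'],cv2.COLOR_RGB2HSV)
cv2.imwrite('pics/c1.png',cv2.resize(f[210:280,405:505,::-1],None,fx=7,fy=7,interpolation=cv2.INTER_CUBIC))
cv2.imwrite('pics/c2.png',cv2.resize(s['frame'][180:280,140:240,::-1],None,fx=6,fy=6,interpolation=cv2.INTER_CUBIC))
def big(m):
    c,_=cv2.findContours(m,cv2.RETR_EXTERNAL,cv2.CHAIN_APPROX_NONE); return max(c,key=cv2.contourArea)
for nm,lo,hi,z in(('saucer',(20,120,80),(32,255,255),14),('bowl',(95,80,40),(120,255,255),48)):
    for D,H in((d,hsv),(s,hs)):
        c=big(cv2.inRange(H,lo,hi)).reshape(-1,2)
        P=np.array([onz(D,u,v,z)[:2] for u,v in c],np.float32)
        (x,y),r=cv2.minEnclosingCircle(P); e=cv2.fitEllipse(P)
        print(nm,x,y,2*r,e)
E
```

```text
saucer 529.3512573242188 -15.62808609008789 131.5054473876953 ((529.3002319335938, -15.69101333618164), (129.05751037597656, 129.1642303466797), 151.7645263671875)
saucer 531.2018432617188 -16.506399154663086 134.11181640625 ((531.2952270507812, -16.63896942138672), (129.726318359375, 131.9955291748047), 146.37486267089844)
bowl 514.2178344726562 325.32379150390625 148.7952880859375 ((512.6511840820312, 319.5705871582031), (130.7396240234375, 150.64720153808594), 74.17034149169922)
bowl 518.3773193359375 320.9734191894531 157.93101501464844 ((517.9236450195312, 322.2044372558594), (149.1186065673828, 154.24868774414062), 40.136253356933594)
```

View pics/c1.png

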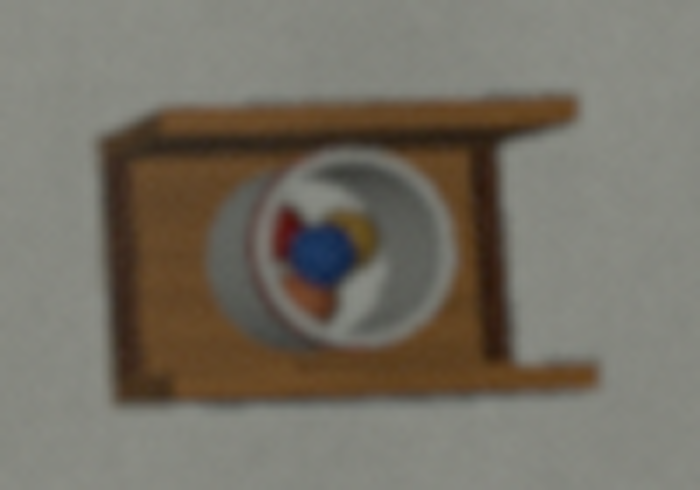

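View pics/c2.png

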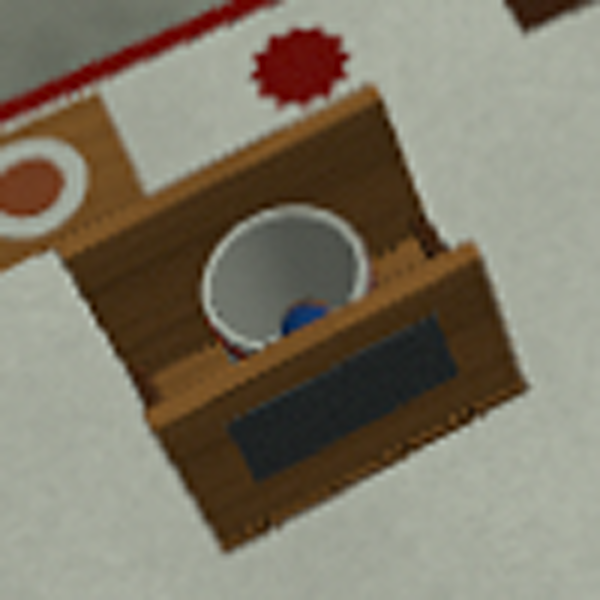

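```bash
python3 - <<'E'
from h import *
d=grab_frame('top'); s=grab_frame('scene')
T=lambda u,v:(405+(u+.5)/7-.5,210+(v+.5)/7-.5)
S=lambda u,v:(140+(u+.5)/6-.5,180+(v+.5)/6-.5)
print('cup',[onz(d,*T(*p),90)[:2].round(1) for p in((357,247),(257,247),(457,247),(357,146),(357,348))])
print('cup s',[onz(s,*S(*p),90)[:2].round(1) for p in((286,281),(203,285),(370,275))])
print('board tops top',[onz(d,*T(*p),112)[:2].round(1) for p in((163,109),(576,97),(578,120),(598,362),(598,387),(172,378))])
print('board tops scene',[onz(s,*S(*p),112)[:2].round(1) for p in((58,250),(370,87),(382,98),(475,245),(150,412),(160,425))])
print('bottom',[onz(d,*T(*p),0)[:2].round(1) for p in((100,140),(118,403))],[onz(s,*S(*p),0)[:2].round(1) for p in((227,552),(527,385))])
for n,p in(('coffee',(250,152)),('shaker',(332,152)),('spoon',(400,172)),('spoon2',(402,132))): print(n,onz(d,*p,0).round(0))
E
```

```text
cup [array([ 518.9, -318.9]), array([ 518.1, -285.3]), array([ 519.7, -352.5]), array([ 553. , -319.3]), array([ 485.1, -318.4])]
cup s [array([ 523.2, -319.6]), array([ 508.4, -349.1]), array([ 537.4, -289.5])]
board tops top [array([ 561.6, -249.3]), array([ 569. , -386.4]), array([ 561.3, -386.9]), array([ 481.7, -391.6]), array([ 473.5, -391.4]), array([ 473. , -251.8])]
board tops scene [array([ 479.6, -393.1]), array([ 470.3, -256.8]), array([ 477.8, -254.7]), array([ 559.7, -249.8]), array([ 565.2, -386.1]), array([ 572.3, -384.7])]
bottom [array([ 561.3, -249.8]), array([ 466.5, -255.9])] [array([ 571. , -387.5]), array([ 562.1, -248.5])]
coffee [754. 191.   0.]
shaker [759. -24.   0.]
spoon [ 710. -201.    0.]
spoon2 [ 817. -207.    0.]
```

Measured: cup axis at about (520.5,-319), with a rim diameter of about 67 mm. The caddy is centred near (518,-320) with a yaw of about 3.1°. I'll turn the tool to match and go over the cup.

```bash
python3 -m creep '[[0,30,-15,0,0,0,6.4],[0,40,-20,0,0,0,6.4],[0,45,-25,0,0,0,0],[0,45,-27,0,0,0,0],[0,45,-27,0,0,0,0]]' 20; python3 -m creep '[[0,45,-27,0,0,0,0],[0,45,-27,0,0,0,0],[0,40,-25,0,0,0,0],[0,25,-15,0,0,0,0],[0,10,0,0,0,0,0]]'; python3 -c "
from workcell import *
print(state()['qpos'],state()['ee_pos'],state()['ee_rot'])"
```

```text
time_s: 0.98
ee_pos: [349.9, -417.2, 214.1]
ee_rot: [180.0, -0.0, 3.0]
force: [1.8, -0.0, -1.0]
gripper_width: 91.2
time_s: 1.6
ee_pos: [509.5, -314.4, 213.8]
ee_rot: [180.0, 0.0, 3.2]
force: [-0.7, -0.4, 0.0]
gripper_width: 91.1
[-3.27750378e+01  2.04687724e+01  8.64202414e+01 -9.19223591e-03
  7.31229309e+01  5.40245008e+01] [ 509.48009666 -314.40733144  213.81407373] [1.79999899e+02 1.48336084e-02 3.20313093e+00]
```

```bash
python3 -m creep '[[0,10.7,5.2,20,0,0,0],[0,0,0,30,0,0,0],[0,0,0,0,0,0,0]]'; python3 - <<'E'
from h import *
print(state()['ee_pos'],state()['ee_rot'])
d=save('wrist','w1.png')
t=save('top','t1.png')
cv2.imwrite('pics/t1c.png',cv2.resize(t['frame'][180:300,380:520,::-1],None,fx=5,fy=5,interpolation=cv2.INTER_CUBIC))
E
```

```text
time_s: 1.98
ee_pos: [516.9, -320.1, 160.3]
ee_rot: [-179.8, 0.4, 3.0]
force: [-0.1, -0.0, 0.1]
gripper_width: 90.7
[ 516.92527957 -320.1177224   160.33010764] [-179.77583283    0.35912584    2.97149493]
```

View pics/w1.png

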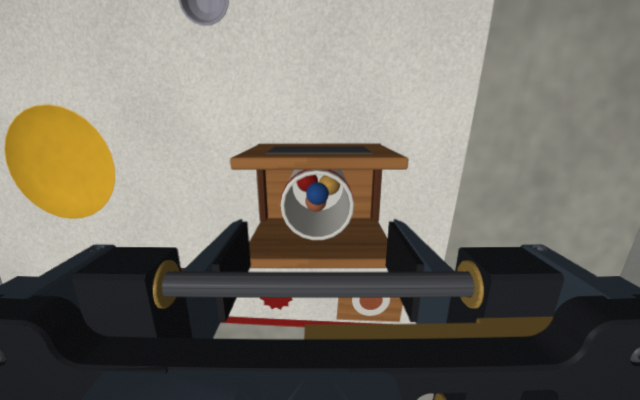

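View pics/t1c.png

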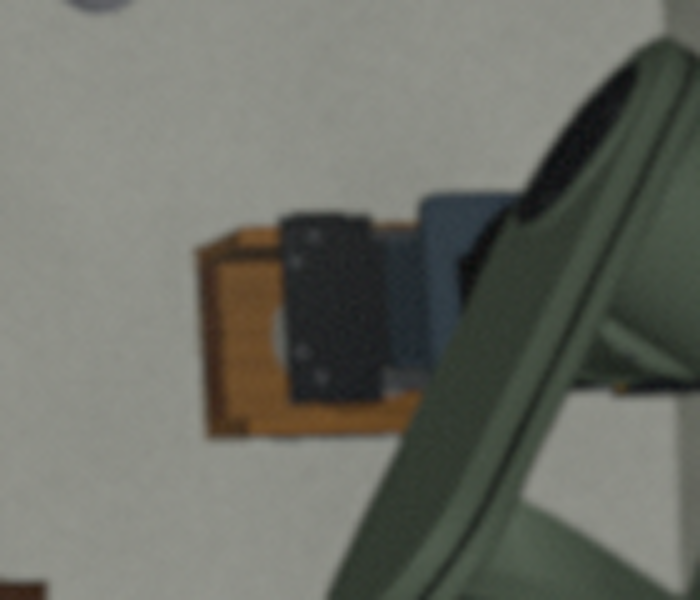

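The wrist view shows the cup rim centred near (317,205) and clearly between the fingers, with the blue ball on top inside it.

```bash
python3 - <<'E'
from h import *
d=grab_frame('wrist');print(state()['ee_pos'],state()['ee_rot'])
for p in((317,205),(281,205),(353,205),(317,169),(317,240)): print(onz(d,*p,90).round(1))
print([onz(d,*p,112).round(1) for p in ((232,165),(407,165),(243,147),(393,147))])
E
```

```text
[ 519.35982055 -321.04090881  164.53059066] [ 1.79953205e+02 -4.66220990e-02  2.99655390e+00]
[ 523.5 -320.3   90. ]
[ 521.8 -287.6   90. ]
[ 525.2 -353.1   90. ]
[ 556.6 -318.7   90. ]
[ 488.8 -322.1   90. ]
[array([ 560.4, -250.6,  112. ]), array([ 567.6, -390.1,  112. ]), array([ 575.1, -259.7,  112. ]), array([ 581.1, -377.1,  112. ])]
```

```bash
python3 -m creep '[[0,2,0,30,0,0,0],[0,0,0,30,0,0,0],[0,0,0,25,0,0,0],[0,0,0,20,0,0,0],[0,0,0,9,0,0,0]]'; python3 -m creep '[[0,0,0,0,0,0,0]]'
```

```text
time_s: 2.75
ee_pos: [521.5, -320.4, 50.0]
ee_rot: [180.0, -0.0, 3.0]
force: [0.1, -0.1, -0.5]
gripper_width: 91.4
time_s: 2.88
ee_pos: [521.6, -320.3, 50.4]
ee_rot: [180.0, -0.0, 3.0]
force: [-0.2, -0.6, 0.1]
gripper_width: 90.9
```

```bash
python3 -m creep '[[0.2,0,0,0,0,0,0],[0.28,0,0,0,0,0,0],[0.5,0,0,0,0,0,0],[1,0,0,0,0,0,0],[1,0,0,0,0,0,0]]' 20; python3 -m creep '[[1,0,0,0,0,0,0],[1,0,0,-5,0,0,0],[1,0,0,-10,0,0,0],[1,0,0,-15,0,0,0],[1,0,0,0,0,0,0]]'
```

```text
time_s: 3.5
ee_pos: [521.6, -319.9, 50.7]
ee_rot: [180.0, -0.0, 3.1]
force: [-0.5, 2.1, 6.2]
gripper_width: 67.0
time_s: 4.12
ee_pos: [522.4, -320.7, 81.8]
ee_rot: [179.9, -0.2, 3.1]
force: [0.3, 0.5, -2.8]
gripper_width: 66.6
```

Held: opening 66.6 mm, load about 2.8 N. I'll lift it clear and carry it to the open table around (520,-150).

```bash
cat > st.py <<'E'
from workcell import state
import json
s=state(); print({k:[round(float(v),2) for v in s[k]] for k in('qpos','ee_pos','ee_rot')})
open('log.txt','a').write(json.dumps([list(map(float,s[k])) for k in('qpos','ee_pos','ee_rot')])+'\n')
E
python3 st.py
python3 -m creep '[[1,0,0,-20,0,0,0],[1,0,0,-28,0,0,0],[1,0,0,-28,0,0,0],[1,0,0,-20,0,0,0],[1,0,0,-8,0,0,0]]'; python3 st.py
python3 -m creep '[[1,0,-10,0,0,0,0],[1,0,-20,0,0,0,0],[1,0,-28,0,0,0,4],[1,0,-28,0,0,0,5],[1,0,-28,0,0,0,5]]'; python3 st.py
python3 - <<'E'
from h import *
save('wrist','w2.png')
E
```

```text
{'qpos': [-32.62, 27.66, 95.13, -0.01, 56.99, 54.33], 'ee_pos': [522.45, -320.74, 81.83], 'ee_rot': [179.86, -0.18, 3.06]}
time_s: 4.75
ee_pos: [521.7, -320.2, 185.1]
ee_rot: [179.9, -0.1, 3.1]
force: [-0.2, 0.1, -2.5]
gripper_width: 66.4
{'qpos': [-32.61, 22.64, 87.26, -0.01, 69.98, 54.33], 'ee_pos': [521.71, -320.19, 185.14], 'ee_rot': [179.93, -0.09, 3.06]}
time_s: 5.38
ee_pos: [520.6, -203.6, 182.9]
ee_rot: [-179.9, 0.1, -11.1]
force: [0.9, 0.5, -2.2]
gripper_width: 66.5
{'qpos': [-22.56, 18.18, 94.49, 0.03, 67.48, 78.51], 'ee_pos': [520.56, -203.65, 182.92], 'ee_rot': [-179.95, 0.14, -11.08]}
```

View pics/w2.png

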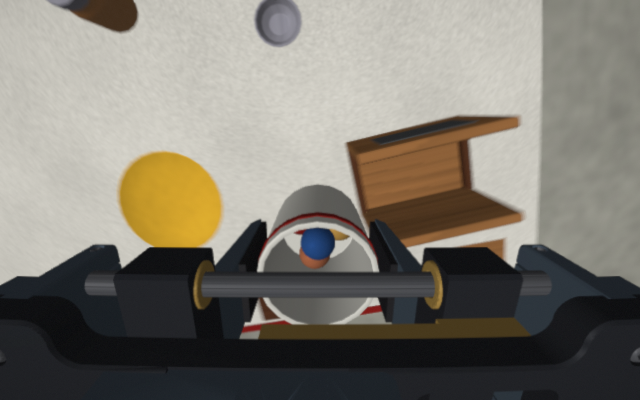

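The cup is held level in the jaws and the balls are still inside (blue at 318,243). I'll fit the arm geometry from the logged states so I know how far the wrist can tilt for the second grasp.

```bash
python3 - <<'E'
import numpy as np, json
from scipy.optimize import least_squares
D=[json.loads(l) for l in open('log.txt')]
q=[d[0] for d in D]+[[-75.287,18.312,89.639,0,72.044,-1.1],[-32.775,20.469,86.42,0,73.123,54]]
p=[d[1] for d in D]+[[157.138,-553.128,213.976],[509.48,-314.41,213.81]]
q=np.radians(q);p=np.array(p)
r=np.hypot(p[:,0],p[:,1]); z=p[:,2]
# r = a1+L2 s2 + L3 s23 + a3 c23 ; z = D + L2 c2 + L3 c23 - a3 s23
s2,c2=np.sin(q[:,1]),np.cos(q[:,1]);a=q[:,1]+q[:,2];s,c=np.sin(a),np.cos(a)
for A3 in(False,True):
  def f(x):
    a1,D0,L2,L3=x[:4];a3=x[4] if A3 else 0
    return np.r_[a1+L2*s2+L3*s+a3*c-r,D0+L2*c2+L3*c-a3*s-z]
  x=least_squares(f,[50,150,400,400,0]);print(x.x.round(1),x.fun.round(1))
E
```

```text
[   1.4 -198.4  569.1  414.6    0. ] [ 1.1 -1.8  2.6 -0.4 -1.5 -0.7  0.5 -0.4  0.1  0.5]
[  -2.  -206.1  605.4  415.3   28. ] [-0.1 -0.1  0.3 -0.4  0.3 -0.1 -0.2  0.3  0.1 -0.1]
```

```bash
cat > kin.py <<'E'
import numpy as np
from scipy.spatial.transform import Rotation as Ro
from scipy.optimize import least_squares
P=dict(a1=-2.,L2=605.4,L3=415.3,a3=28.,d6=330.,D=-206.1)
LO=np.array([-177.97,-48.28,12.27,-77.06,2.81,-146.56]);HI=np.array([177.97,115.42,149.76,257.06,150.46,146.56])
def fk(q,P=P,s4=1):
    q=np.asarray(q,float);a,b=np.radians(q[1]),np.radians(q[1]+q[2])
    r=P['a1']+P['L2']*np.sin(a)+P['L3']*np.sin(b)+P['a3']*np.cos(b)
    z=P['D']+P['d6']+P['L2']*np.cos(a)+P['L3']*np.cos(b)-P['a3']*np.sin(b)
    R=Ro.from_euler('ZYZYZ',[q[0],q[1]+q[2],s4*q[3],q[4],q[5]+90],degrees=True)
    c=np.radians(q[0]); w=np.array([r*np.cos(c),r*np.sin(c),z])
    return w+P['d6']*R.as_matrix()[:,2],R
def ik(p,R,q0,P=P):
    def f(x):
        pp,RR=fk(x,P); return np.r_[(pp-p)/100,(R.inv()*RR).as_rotvec()*3]
    s=least_squares(f,np.clip(q0,LO+.1,HI-.1),bounds=(LO,HI)); return s.x,np.abs(s.fun).max()
def pose(beta,a,roll=0):
    # tool z along azimuth beta, a deg below horizontal, tool x up; then roll about tool z
    return Ro.from_euler('ZY',[beta,-(90-a)],degrees=True)*Ro.from_euler('X',180,degrees=True)*Ro.from_euler('Z',roll,degrees=True)
E
python3 - <<'E'
from kin import *
R=pose(50,20);print(R.as_matrix().round(2))
cup=np.array([540,150,50.])
for d6 in(280,330,380):
  Q=dict(P,d6=d6)
  for be in(30,45,60,75):
    R=pose(be,20);p=cup+19*R.as_matrix()[:,2]
    for rl in (0,180):
      best=min((ik(p,R*Ro.from_euler('Z',rl,degrees=True),q0,Q) for q0 in([0,20,110,90,70,0],[0,20,110,90,70,90],[0,20,110,90,70,-90],[0,0,130,120,70,0])),key=lambda t:t[1])
      print(d6,be,rl,best[0].round(0),round(best[1],3))
E
```

```text
[[ 0.22  0.77  0.6 ]
 [ 0.26 -0.64  0.72]
 [ 0.94  0.   -0.34]]Traceback (most recent call last):
  File "<stdin>", line 9, in <module>
  File "<stdin>", line 9, in <genexpr>
  File "kin.py", line 16, in ik
    s=least_squares(f,np.clip(q0,LO+.1,HI-.1),bounds=(LO,HI)); return s.x,np.abs(s.fun).max()
    return func(*args, **kwargs)
    vector_fun = VectorFunction(
        fun_wrapped,
    ...<6 lines>...
        workers=workers
    )
    self._update_fun()
    ~~~~~~~~~~~~~~~~^^
    self.f = self.fun_wrapped(xp_copy(self.x))
             ~~~~~~~~~~~~~~~~^^^^^^^^^^^^^^^^^
    return np.atleast_1d(self.fun(x))
                         ~~~~~~~~^^^
    return self.f(x, *self.args, **self.kwargs)
           ~~~~~~^^^^^^^^^^^^^^^^^^^^^^^^^^^^^^
  File "kin.py", line 15, in f
    pp,RR=fk(x,P); return np.r_[(pp-p)/100,(R.inv()*RR).as_rotvec()*3]
          ~~^^^^^
  File "kin.py", line 10, in fk
    R=Ro.from_euler('ZYZYZ',[q[0],q[1]+q[2],s4*q[3],q[4],q[5]+90],degrees=True)
  File "scipy/spatial/transform/_rotation.pyx", line 1413, in scipy.spatial.transform._rotation.Rotation.from_euler
ValueError: Expected axis specification to be a non-empty string of upto 3 characters, got ZYZYZ
```

```bash
python3 - <<'E'
s=open('kin.py').read()
s=s.replace("Ro.from_euler('ZYZYZ',[q[0],q[1]+q[2],s4*q[3],q[4],q[5]+90],degrees=True)","Ro.from_euler('ZYZ',[q[0],q[1]+q[2],s4*q[3]],degrees=True)*Ro.from_euler('YZ',[q[4],q[5]+90],degrees=True)")
open('kin.py','w').write(s)
E
python3 - <<'E'
from kin import *
import json
for l in open('log.txt'):
    d=json.loads(l);p,R=fk(d[0]);print(p-d[1],(R.inv()*Ro.from_euler('xyz',d[2],degrees=True)).magnitude())
cup=np.array([540,150,50.])
for d6 in(280,330,380):
  Q=dict(P,d6=d6)
  for be in(30,45,60,75):
    R=pose(be,20);p=cup+19*R.as_matrix()[:,2]
    for rl in (0,180):
      best=min((ik(p,R*Ro.from_euler('Z',rl,degrees=True),q0,Q) for q0 in([0,20,110,90,70,0],[0,20,110,90,70,90],[0,20,110,90,70,-90],[0,0,130,120,70,0])),key=lambda t:t[1])
      print(d6,be,rl,best[0].round(0),round(best[1],3))
E
```

```text
[ -5.06554463 -10.41060148  -0.12520438] 4.4343132306394877e-16
[ -5.63112182 -10.04891582  -0.24015946] 2.8988658979710876e-16
[ -4.77296365 -10.47264087   0.25462013] 4.281908583883303e-16
280 30 0 [  5.  38. 144. 155.  71. -91.] 0.0
280 30 180 [  5.  38. 144. 155.  71.  89.] 0.0
280 45 0 [ -4.  37. 139. 130.  67. -87.] 0.0
280 45 180 [ -4.  37. 139. 130.  67.  93.] 0.0
280 60 0 [ -9.  38. 131. 107.  66. -79.] 0.0
280 60 180 [ -9.  38. 131. 107.  66. 101.] 0.0
280 75 0 [-10.  39. 123.  88.  70. -71.] 0.0
280 75 180 [-10.  39. 123.  88.  70. 109.] 0.0
330 30 0 [  0.  45. 150. 152.  82. -97.] 0.042
330 30 180 [  0.  45. 150. 152.  82.  83.] 0.042
330 45 0 [-10.  43. 143. 127.  74. -95.] 0.0
330 45 180 [-10.  43. 143. 127.  74.  85.] 0.0
330 60 0 [-15.  42. 134. 104.  69. -86.] 0.0
330 60 180 [-15.  42. 134. 104.  69.  94.] 0.0
330 75 0 [-16.  43. 123.  84.  71. -75.] 0.0
330 75 180 [-16.  43. 123.  84.  71. 105.] 0.0
380 30 0 [  -9.   49.  150.  140.   82. -101.] 0.258
380 30 180 [ -9.  49. 150. 140.  82.  79.] 0.258
380 45 0 [ -17.   50.  147.  123.   79. -105.] 0.0
380 45 180 [-17.  50. 147. 123.  79.  75.] 0.0
380 60 0 [-21.  47. 135. 100.  70. -92.] 0.0
380 60 180 [-21.  47. 135. 100.  70.  88.] 0.0
380 75 0 [-21.  47. 123.  80.  71. -79.] 0.0
380 75 180 [-21.  47. 123.  80.  71. 101.] 0.0
```

```bash
python3 - <<'E'
s=open('kin.py').read()
s=s.replace("w=np.array([r*np.cos(c),r*np.sin(c),z])","w=np.array([r*np.cos(c)-E*np.sin(c),r*np.sin(c)+E*np.cos(c),z])").replace("LO=np","E=11.5\nLO=np",1)
open('kin.py','w').write(s)
from kin import *
import json
for l in open('log.txt'):
    d=json.loads(l);p,R=fk(d[0]);print((p-d[1]).round(1))
E
cat > plan.py <<'E'
import sys,json,numpy as np
from scipy.spatial.transform import Rotation as Ro
from workcell import state
def rows(pts,turns,g=1):
    "pts: list of world positions, turns: tool-frame rotvecs deg; prints rows"
    s=state();p=np.array(s['ee_pos']);R=Ro.from_euler('xyz',s['ee_rot'],degrees=True)
    for q,t in zip(pts,turns):
        d=R.inv().apply(np.array(q)-p);print([g]+[round(float(v),1) for v in d]+list(np.round(t,1)))
        p=np.array(q,float);R=R*Ro.from_rotvec(t,degrees=True)
E
python3 - <<'E'
from plan import *
s=state();p=np.array(s['ee_pos']);print(p,s['ee_rot'])
n=12;u=np.array([.03,.09,.19,.29,.39,.49,.59,.69,.79,.89,.96,1.])
rows([p+k*(np.array([540,150,p[2]])-p) for k in u],[[0,0,-6]]*n)
E
```

```text
[ 1.1 -0.7 -0.1]
[ 0.6 -0.4 -0.2]
[-0.4  0.1  0.3]
[ 520.69492267 -200.2885864   182.96702878] [-179.76183798    0.1852689   -11.09882032]
[1, -1.5, -10.4, 0.0, np.int64(0), np.int64(0), np.int64(-6)]
[1, -0.7, -21.0, 0.1, np.int64(0), np.int64(0), np.int64(-6)]
[1, 2.5, -35.0, 0.2, np.int64(0), np.int64(0), np.int64(-6)]
[1, 6.1, -34.5, 0.2, np.int64(0), np.int64(0), np.int64(-6)]
[1, 9.7, -33.7, 0.2, np.int64(0), np.int64(0), np.int64(-6)]
[1, 13.2, -32.5, 0.2, np.int64(0), np.int64(0), np.int64(-6)]
[1, 16.5, -31.0, 0.2, np.int64(0), np.int64(0), np.int64(-6)]
[1, 19.6, -29.1, 0.2, np.int64(0), np.int64(0), np.int64(-6)]
[1, 22.6, -26.9, 0.2, np.int64(0), np.int64(0), np.int64(-6)]
[1, 25.3, -24.3, 0.2, np.int64(0), np.int64(0), np.int64(-6)]
[1, 19.4, -15.1, 0.1, np.int64(0), np.int64(0), np.int64(-6)]
[1, 11.9, -7.4, 0.1, np.int64(0), np.int64(0), np.int64(-6)]
```

```bash
python3 -m creep '[[1,-1.5,-10,0,0,0,-6],[1,-1,-21,0,0,0,-6],[1,2.5,-35,0,0,0,-6],[1,6,-34.5,0,0,0,-6],[1,10,-34,0,0,0,-6]]'; python3 -m creep '[[1,13,-32.5,0,0,0,-6],[1,16.5,-31,0,0,0,-6],[1,20,-29,0,0,0,-6],[1,23,-27,0,0,0,-6],[1,25,-24,0,0,0,-6]]';python3 -m creep '[[1,19,-15,0,0,0,-6],[1,12,-7,0,0,0,-5],[1,0,0,0,0,0,0]]'; python3 st.py
python3 - <<'E'
from h import *
save('wrist','w3.png')
E
```

```text
time_s: 6.05
ee_pos: [527.4, -67.7, 183.1]
ee_rot: [-179.9, 0.1, 19.3]
force: [0.3, -0.7, -1.6]
gripper_width: 66.6
time_s: 6.68
ee_pos: [536.7, 107.3, 183.1]
ee_rot: [-179.9, 0.1, 49.3]
force: [0.8, -0.1, -2.1]
gripper_width: 66.7
time_s: 7.05
ee_pos: [539.2, 144.8, 183.1]
ee_rot: [-179.9, 0.1, 60.2]
force: [-0.1, 0.1, -2.2]
gripper_width: 66.8
{'qpos': [13.85, 18.09, 94.59, 0.0, 67.42, 43.69], 'ee_pos': [539.2, 144.78, 183.09], 'ee_rot': [-179.92, 0.07, 60.16]}
```

View pics/w3.png

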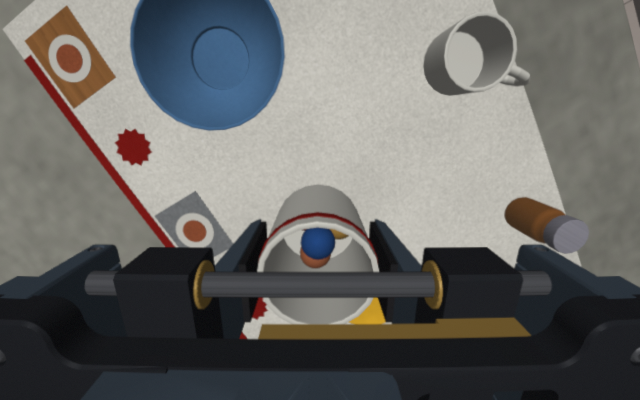

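The cup is level over open table and the balls are still inside; the bowl is ahead on the left. I'll lower it.

```bash
python3 -m creep '[[1,0,0,20,0,0,0],[1,0,0,35,0,0,0],[1,0,0,35,0,0,0],[1,0,0,25,0,0,0],[1,0,0,15,0,0,0]]'; python3 -m creep '[[1,0,0,4,0,0,0],[1,0,0,2,0,0,0],[1,0,0,1,0,0,0],[1,0,0,1,0,0,0],[1,0,0,0,0,0,0]]'; python3 st.py
```

```text
time_s: 7.72
ee_pos: [539.4, 142.7, 52.6]
ee_rot: [-179.9, 0.1, 60.0]
force: [0.3, -0.6, -0.2]
gripper_width: 66.8
time_s: 8.35
ee_pos: [540.5, 143.6, 46.2]
ee_rot: [180.0, -0.0, 60.1]
force: [-0.5, 0.3, -1.5]
gripper_width: 66.4
{'qpos': [13.7, 25.94, 104.68, -0.01, 49.35, 43.65], 'ee_pos': [540.53, 143.6, 46.23], 'ee_rot': [179.97, -0.02, 60.06]}
```

```bash
for i in 1 2 3 4; do python3 -m creep '[[1,0,0,1,0,0,0],[1,0,0,0,0,0,0]]' | egrep 'pos|force'; done
```

```text
ee_pos: [540.3, 143.5, 44.9]
force: [0.0, 0.8, -3.2]
ee_pos: [540.3, 143.5, 43.8]
force: [0.8, 0.6, -2.1]
ee_pos: [540.3, 143.5, 42.8]
force: [-0.4, 0.5, -2.4]
ee_pos: [540.4, 143.5, 42.6]
force: [-1.8, -1.0, 4.8]
```

Contact with the table (+4.8 N). Releasing.

```bash
python3 -m creep '[[0.24,0,0,0,0,0,0],[0.15,0,0,0,0,0,0],[0.05,0,0,0,0,0,0],[0,0,0,0,0,0,0],[0,0,0,0,0,0,0]]'; python3 st.py; python3 -m creep '[[0,0,0,-15,0,0,0],[0,0,0,-25,0,0,0],[0,0,0,-25,0,0,0],[0,0,0,-25,0,0,0],[0,0,0,-25,0,0,0]]';python3 -m creep '[[0,0,0,-25,0,0,0],[0,0,0,-25,0,0,0],[0,0,0,0,0,0,0]]'; python3 st.py
python3 - <<'E'
from h import *
d=save('wrist','w4.png'); t=save('scene','s4.png')
E
```

```text
time_s: 9.98
ee_pos: [540.4, 143.6, 41.9]
ee_rot: [180.0, 0.0, 60.1]
force: [-0.0, -0.1, 1.0]
gripper_width: 91.3
{'qpos': [13.7, 26.25, 104.93, -0.01, 48.82, 43.65], 'ee_pos': [540.39, 143.55, 41.86], 'ee_rot': [180.0, 0.0, 60.06]}
time_s: 10.6
ee_pos: [540.5, 143.6, 159.0]
ee_rot: [179.9, -0.1, 60.1]
force: [0.2, -0.1, -1.2]
gripper_width: 91.1
time_s: 10.98
ee_pos: [541.7, 143.9, 209.8]
ee_rot: [179.8, -0.2, 60.1]
force: [0.3, -0.0, 0.1]
gripper_width: 91.6
{'qpos': [13.7, 16.98, 92.22, -0.0, 70.47, 43.64], 'ee_pos': [541.65, 143.89, 209.76], 'ee_rot': [179.75, -0.23, 60.06]}
```

View pics/w4.png

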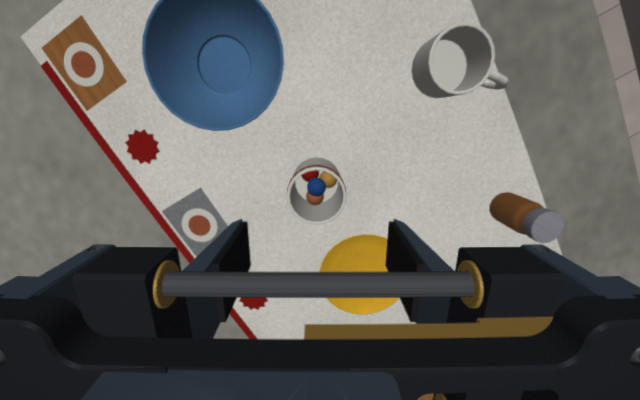

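View pics/s4.png

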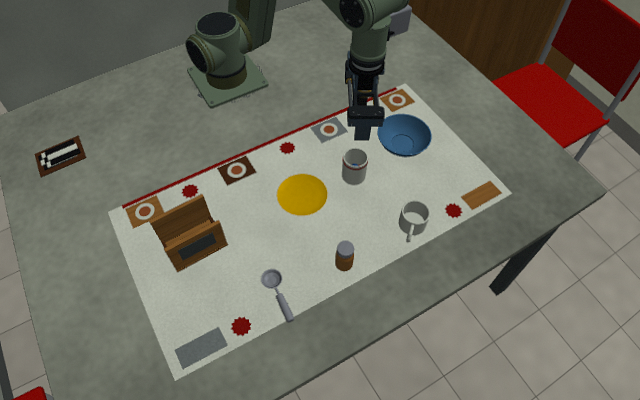

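The cup stands free on the table with all four balls in it (wrist 317,188; scene 355,168). Next I'll back off and tilt the tool in stages, calibrating the wrist length as I go.

```bash
python3 -m creep '[[0,-25,0,0,0,5,0],[0,-30,0,0,0,8,0],[0,-30,0,0,0,8,0],[0,0,0,0,0,9,0],[0,0,0,0,0,0,0]]'; python3 st.py
python3 - <<'E'
import kin
from kin import *
from workcell import state
s=state()
for d6 in(250,300,350,400):
  p,R=fk(s['qpos'],dict(P,d6=d6)); print(d6,(p-s['ee_pos']).round(1),(R.inv()*Ro.from_euler('xyz',s['ee_rot'],degrees=True)).magnitude())
E
```

```text
time_s: 11.7
ee_pos: [496.1, 68.8, 195.3]
ee_rot: [-179.6, -29.8, 59.6]
force: [0.4, -0.9, -0.2]
gripper_width: 91.3
{'qpos': [-12.02, 7.63, 114.05, 35.74, 54.27, -1.98], 'ee_pos': [496.13, 68.85, 195.3], 'ee_rot': [-179.63, -29.84, 59.57]}
250 [-24.2 -36.4 -10.1] 7.200753358348374e-16
300 [-11.8 -14.8  -3.5] 7.200753358348374e-16
350 [0.5 6.8 3.2] 7.200753358348374e-16
400 [12.8 28.5  9.8] 7.200753358348374e-16
```

```bash
sed -i 's/d6=330/d6=333/' kin.py; python3 - <<'E'
from kin import *
from workcell import state
s=state();q=s['qpos']
cup=np.array([540.5,143.5,48]);t20=pose(60,20).as_matrix()[:,2]
for nm,a,p in [('t50',50,[496,69,195]),('t35',35,[492,60,195]),('t20',20,[488,53,195]),('pre',20,cup-111*t20),('mid',20,cup-50*t20),('grasp',20,cup+19*t20),('lift',20,cup+19*t20+[0,0,130])]:
    q,e=ik(np.array(p,float),pose(60,a),q);print(nm,np.round(p),q.round(0),round(e,3))
bowl=np.array([516,322,0])
for be in(60,75,90):
  m=np.array([np.cos(np.radians(be-90)),np.sin(np.radians(be-90)),0])
  for h in(130,150):
    c=bowl-50*m+[0,0,h]; qq=q
    for rl in(0,60,100,140):
      R=pose(be,20,rl); qq,e=ik(c+19*R.as_matrix()[:,2],R,qq); print(be,h,rl,qq.round(0),round(e,3))
qq=q
for be in(30,45,60):
    R=pose(be,20); c=np.array([530,-16,54+6]); qq,e=ik(c+19*R.as_matrix()[:,2],R,q);print('saucer',be,qq.round(0),round(e,3))
E
```

```text
t50 [496  69 195] [-18.   9. 118.  50.  55. -19.] 0.0
t35 [492  60 195] [-28.  14. 125.  66.  63. -42.] 0.0
t20 [488  53 195] [-35.  22. 130.  76.  75. -61.] 0.0
pre [488.  53.  86.] [-35.  36. 134.  82.  71. -80.] 0.0
mid [517. 103.  65.] [-27.  39. 135.  91.  70. -84.] 0.0
grasp [549. 159.  42.] [-18.  43. 133. 101.  69. -86.] 0.0
lift [549. 159. 172.] [-18.  25. 130.  92.  67. -63.] 0.0
60 130 0 [ 14.  30. 141. 131.  64. -83.] 0.0
60 130 60 [ 14.  30. 141. 131.  64. -23.] 0.0
60 130 100 [ 14.  30. 141. 131.  64.  17.] 0.0
60 130 140 [ 14.  30. 141. 131.  64.  57.] 0.0
60 150 0 [ 14.  27. 140. 129.  61. -79.] 0.0
60 150 60 [ 14.  27. 140. 129.  61. -19.] 0.0
60 150 100 [ 14.  27. 140. 129.  61.  21.] 0.0
60 150 140 [ 14.  27. 140. 129.  61.  61.] 0.0
75 130 0 [  6.  31. 133. 105.  65. -74.] 0.0
75 130 60 [  6.  31. 133. 105.  65. -14.] 0.0
75 130 100 [  6.  31. 133. 105.  65.  26.] 0.0
75 130 140 [  6.  31. 133. 105.  65.  66.] 0.0
75 150 0 [  6.  28. 133. 103.  64. -70.] 0.0
75 150 60 [  6.  28. 133. 103.  64. -10.] 0.0
75 150 100 [  6.  28. 133. 103.  64.  30.] 0.0
75 150 140 [  6.  28. 133. 103.  64.  70.] 0.0
90 130 0 [  2.  34. 124.  84.  71. -66.] 0.0
90 130 60 [  2.  34. 124.  84.  71.  -6.] 0.0
90 130 100 [  2.  34. 124.  84.  71.  34.] 0.0
90 130 140 [  2.  34. 124.  84.  71.  74.] 0.0
90 150 0 [  2.  31. 123.  83.  71. -63.] 0.0
90 150 60 [  2.  31. 123.  83.  71.  -3.] 0.0
90 150 100 [  2.  31. 123.  83.  71.  37.] 0.0
90 150 140 [  2.  31. 123.  83.  71.  77.] 0.0
saucer 30 [-33.  42. 146. 119.  74. -97.] 0.0
saucer 45 [-37.  41. 136.  97.  70. -86.] 0.0
saucer 60 [-37.  42. 125.  79.  72. -76.] 0.0
```

```bash
python3 -m creep '[[0,0,0,0,0,8,0],[0,0,0,0,0,8,0],[0,0,0,0,0,8,0],[0,0,0,0,0,8,0],[0,0,0,0,0,8,0]]';  python3 -m creep '[[0,0,0,0,0,0,0]]' ; python3 st.py
python3 - <<'E'
from plan import *
import kin
c=np.array([540.5,143.5,48]);t=kin.pose(60,20).as_matrix()[:,2]
s=state();R=Ro.from_euler('xyz',s['ee_rot'],degrees=True)
print('rot err',(R.inv()*kin.pose(60,20)).as_rotvec(degrees=True).round(1))
print('to pre',R.inv().apply(c-111*t-s['ee_pos']).round(1))
E
```

```text
time_s: 12.32
ee_pos: [498.5, 71.5, 197.5]
ee_rot: [-179.9, -70.1, 60.1]
force: [-0.4, 0.5, -0.4]
gripper_width: 91.4
time_s: 12.45
ee_pos: [498.0, 71.1, 195.1]
ee_rot: [-178.6, -69.9, 58.8]
force: [0.1, 0.0, 0.3]
gripper_width: 91.5
{'qpos': [-32.31, 21.93, 129.62, 77.82, 73.62, -59.74], 'ee_pos': [498.02, 71.13, 195.06], 'ee_rot': [-178.57, -69.86, 58.83]}
rot err [-0.3  0.1 -0.4]
to pre [-109.4    1.5   18.4]
```

```bash
python3 -m creep '[[0,-15,0,0,0,0,0],[0,-28,0,5,0,0,0],[0,-28,0,5,0,0,0],[0,-25,1,5,0,0,0],[0,-13,0,3,0,0,0]]';  python3 -m creep '[[0,0,0,0,0,0,0]]' >/dev/null; python3 st.py
python3 - <<'E'
from h import *
d=save('wrist','w5.png'); t=save('scene','s5.png')
t=save('top','t5.png')
E
```

```text
time_s: 13.08
ee_pos: [489.6, 53.3, 88.2]
ee_rot: [-179.9, -69.8, 60.2]
force: [-0.3, 0.1, 0.9]
gripper_width: 91.1
{'qpos': [-35.14, 36.05, 133.46, 80.9, 71.22, -78.92], 'ee_pos': [489.53, 53.28, 88.76], 'ee_rot': [-179.88, -69.89, 60.15]}
```

View pics/w5.png

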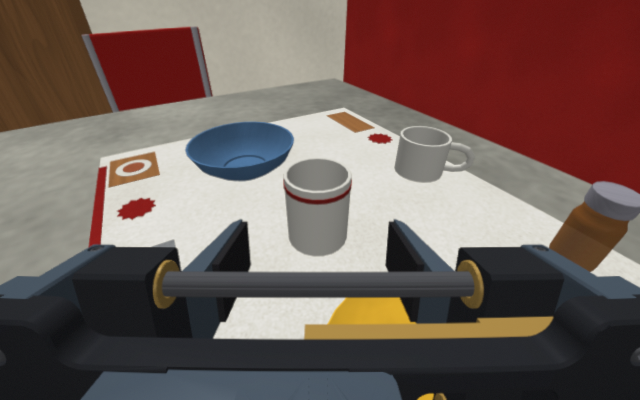

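View pics/s5.png

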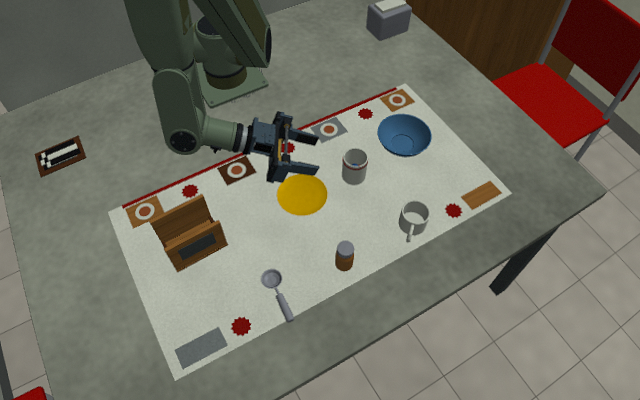

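View pics/t5.png

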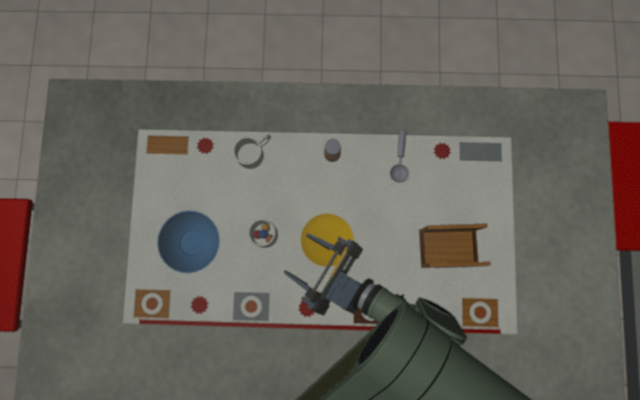

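The fingers are aimed squarely at the cup (cup at u=318 in the wrist view, jaws symmetric about it), and the wrist is clear of the caddy. I'll re-measure the cup and bowl.

```bash
python3 - <<'E'
from h import *
from kin import pose,Ro
d=grab_frame('top');print('cup rim',onz(d,263.2,234,82).round(1))
cv2.imwrite('pics/b5.png',cv2.resize(d['frame'][200:285,145:290,::-1],None,fx=5,fy=5,interpolation=cv2.INTER_CUBIC))
for D in(d,grab_frame('scene')):
  f=D['frame'].astype(int); m=((f[:,:,2]>f[:,:,0]+12)).astype(np.uint8)*255
  n,l,st,c=cv2.connectedComponentsWithStats(m)
  if D is d: k=l[241,188]
  else: k=l[135,404]
  cs,_=cv2.findContours((l==k).astype(np.uint8),cv2.RETR_EXTERNAL,cv2.CHAIN_APPROX_NONE);c=max(cs,key=cv2.contourArea).reshape(-1,2)
  print(c.min(0),c.max(0)); P=np.array([onz(D,u,v,48)[:2] for u,v in c],np.float32); print(cv2.minEnclosingCircle(P),cv2.fitEllipse(P))
s=state();R=Ro.from_euler('xyz',s['ee_rot'],degrees=True)
print(R.inv().apply(np.array([540.5,143.5,48])-s['ee_pos']))
E
```

```text
cup rim [533.7 136.5  82. ]
[157 210] [219 272]
((514.13916015625, 325.6203918457031), 77.11183166503906) ((514.0243530273438, 325.31121826171875), (151.3268280029297, 151.73866271972656), 66.57917022705078)
[377 114] [431 156]
((519.2244873046875, 323.4132080078125), 80.66593933105469) ((517.845458984375, 322.96197509765625), (151.43960571289062, 157.3693389892578), 39.38921356201172)
[ -3.52710097  -0.87342236 112.14964925]
```

View pics/b5.png

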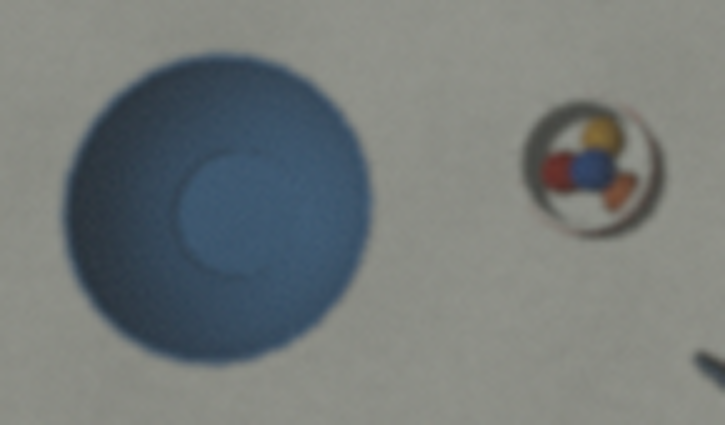

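```bash
python3 - <<'E'
from h import *
s=grab_frame('scene');w=grab_frame('wrist');t=grab_frame('top')
cv2.imwrite('pics/x1.png',cv2.resize(s['frame'][135:195,325:385,::-1],None,fx=8,fy=8,interpolation=cv2.INTER_CUBIC))
cv2.imwrite('pics/x2.png',cv2.resize(w['frame'][150:260,270:370,::-1],None,fx=5,fy=5,interpolation=cv2.INTER_CUBIC))
cv2.imwrite('pics/x3.png',cv2.resize(t['frame'][210:255,240:290,::-1],None,fx=10,fy=10,interpolation=cv2.INTER_CUBIC))
E
```

```text
(no output)
```

View pics/x1.png

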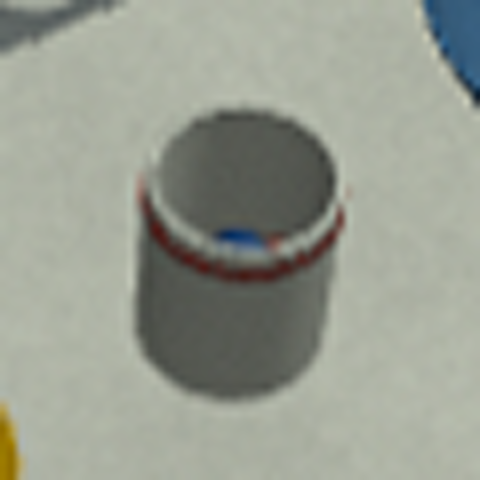

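View pics/x2.png

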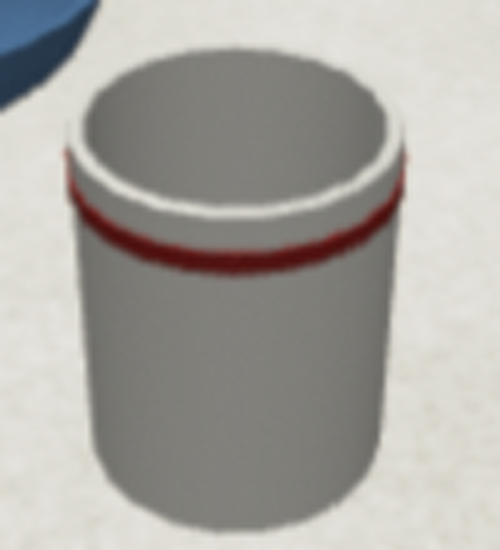

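View pics/x3.png

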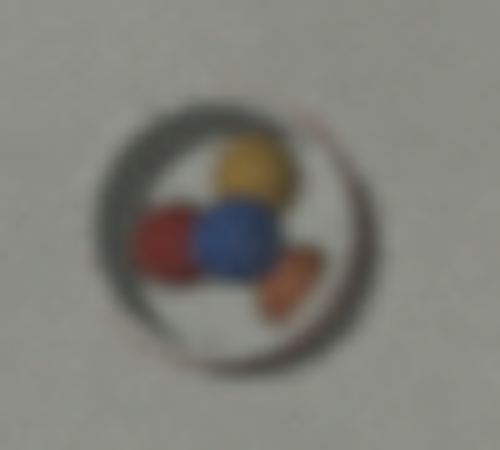

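```bash
python3 - <<'E'
from h import *
s=grab_frame('scene');w=grab_frame('wrist');t=grab_frame('top')
print('scene',onz(s,354.9,157.2,82),'near base',[onz(s,325+(u+.5)/8-.5,135+(v+.5)/8-.5,0).round(1) for u,v in((233,401),)])
print('wrist',onz(w,316.7,175.8,82),'near base',onz(w,316.7,255.8,0),'rim near/far',onz(w,316.7,150+217/5,82),onz(w,316.7,150+47/5,82))
print('top',onz(t,262.4,232.7,82)); print(state()['ee_pos'],state()['ee_rot'])
E
```

```text
scene [541.75904003 138.88138828  82.        ] near base [array([568.3, 124.6,   0. ])]
wrist [538.76052407 137.68754231  82.        ] near base [525.12245729 114.16849487   0.        ] rim near/far [524.21904761 112.31534311  82.        ] [555.06326716 166.13335695  82.        ]
top [536.70825317 138.58210689  82.        ]
[489.0771964   52.45541019  89.12385993] [179.96512299 -69.98924455  60.08763575]
```

The views agree on the cup at about (540,140.5). I'll advance 128 mm along the tool axis.

```bash
python3 -m creep '[[0,0,0,20,0,0,0],[0,-1,0,30,0,0,0],[0,-1,0,30,0,0,0],[0,-1,0,28,0,0,0],[0,0,0,20,0,0,0]]';  python3 -m creep '[[0,0,0,0,0,0,0]]'; python3 - <<'E'
from h import *
d=save('wrist','w6.png'); t=save('scene','s6.png')
E
```

```text
time_s: 14.38
ee_pos: [548.8, 156.8, 41.8]
ee_rot: [-179.9, -70.0, 60.0]
force: [-1.2, -0.3, -0.5]
gripper_width: 91.3
time_s: 14.5
ee_pos: [548.3, 156.9, 41.9]
ee_rot: [-179.9, -70.0, 60.1]
force: [-0.4, 0.4, 0.3]
gripper_width: 91.6
```

View pics/w6.png

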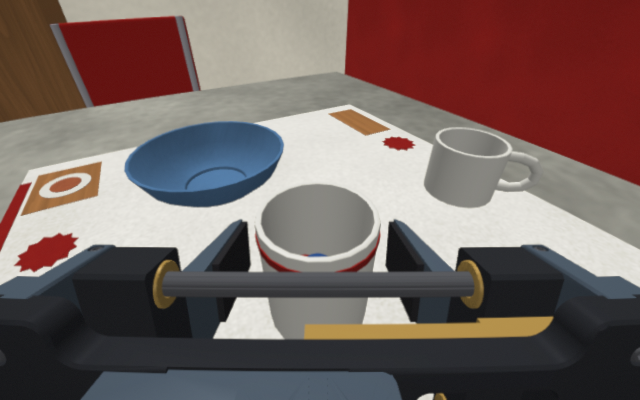

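```bash
python3 -m creep '[[0.2,0,0,0,0,0,0],[0.28,0,0,0,0,0,0],[0.5,0,0,0,0,0,0],[1,0,0,0,0,0,0],[1,0,0,0,0,0,0]]' 30; python3 -m creep '[[1,0,0,0,0,0,0],[1,5,0,-2,0,0,0],[1,9.4,0,-3.4,0,0,0],[1,14,0,-5,0,0,0],[1,0,0,0,0,0,0]]'; python3 st.py; python3 - <<'E'
from h import *
d=save('wrist','w7.png'); t=save('scene','s7.png')
E
```

```text
time_s: 15.22
ee_pos: [548.7, 155.7, 42.6]
ee_rot: [180.0, -70.0, 60.1]
force: [-1.3, -1.5, 2.3]
gripper_width: 66.3
time_s: 15.85
ee_pos: [548.7, 155.8, 73.7]
ee_rot: [179.6, -70.0, 60.5]
force: [-0.4, 0.0, -2.5]
gripper_width: 66.0
{'qpos': [-18.32, 38.37, 132.56, 98.26, 68.43, -80.6], 'ee_pos': [548.69, 155.82, 73.71], 'ee_rot': [179.58, -70.0, 60.47]}
```

View pics/w7.png

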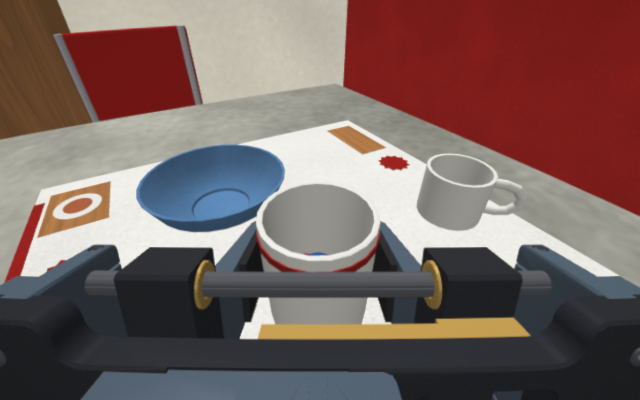

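View pics/s7.png

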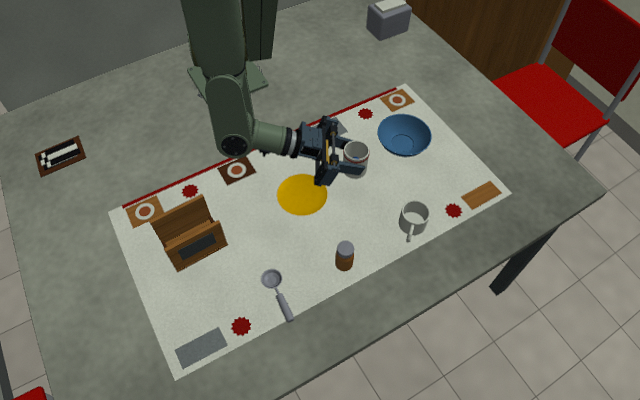

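The cup is held upright from the side, lifted 31 mm, with the balls still inside. I'll plan the transfer to the bowl and the pour.

```bash
python3 - <<'E'
from plan import *
import kin
s=state();p=np.array(s['ee_pos'])
print(p,s['ee_rot'],s['time_s'])
a=p+[0,0,62];b=np.array([466,364,137])
pts=[p+[0,0,12],p+[0,0,30],p+[0,0,48],a]
u=[.06,.16,.28,.4,.52,.64,.76,.87,.95,1.]
pts+=[a+k*(b-a) for k in u]
w=[[0,0,0]]*4+[[2.8,0,-1.0]]*10
rows(pts,w)
q=s['qpos']
for x,be in[(a,60),((a+b)/2,75),(b,90)]:
    q,e=kin.ik(x,kin.pose(be,20),q);print(q.round(0),e)
for r in(60,120,150): q,e=kin.ik(b,kin.pose(90,20,r),q);print(q.round(0),e)
E
```

```text
[548.48290213 155.80717175  72.59461693] [179.88704404 -69.95605161  60.1775172 ] 15.95
[1, 11.3, 0.0, -4.1, np.int64(0), np.int64(0), np.int64(0)]
[1, 16.9, 0.0, -6.2, np.int64(0), np.int64(0), np.int64(0)]
[1, 16.9, 0.0, -6.2, np.int64(0), np.int64(0), np.int64(0)]
[1, 13.2, 0.0, -4.8, np.int64(0), np.int64(0), np.int64(0)]
[1, 3.0, -10.5, 7.8, np.float64(2.8), np.float64(0.0), np.float64(-1.0)]
[1, 5.3, -16.8, 13.8, np.float64(2.8), np.float64(0.0), np.float64(-1.0)]
[1, 6.7, -19.2, 17.6, np.float64(2.8), np.float64(0.0), np.float64(-1.0)]
[1, 7.0, -18.2, 18.5, np.float64(2.8), np.float64(0.0), np.float64(-1.0)]
[1, 7.4, -17.1, 19.3, np.float64(2.8), np.float64(0.0), np.float64(-1.0)]
[1, 7.6, -16.1, 20.2, np.float64(2.8), np.float64(0.0), np.float64(-1.0)]
[1, 7.9, -14.9, 20.9, np.float64(2.8), np.float64(0.0), np.float64(-1.0)]
[1, 7.5, -12.6, 19.8, np.float64(2.8), np.float64(0.0), np.float64(-1.0)]
[1, 5.6, -8.3, 14.8, np.float64(2.8), np.float64(0.0), np.float64(-1.0)]
[1, 3.6, -4.7, 9.5, np.float64(2.8), np.float64(0.0), np.float64(-1.0)]
[-18.  30. 131.  95.  67. -70.] 4.7919834766929625e-11
[ -7.  31. 129.  90.  69. -68.] 9.398298805862734e-11
[  5.  32. 123.  86.  70. -64.] 1.3284948141567554e-09
[  5.  32. 123.  86.  70.  -4.] 1.7053025658242404e-15
[  5.  32. 123.  86.  70.  56.] 1.7053025658242404e-15
[  5.  32. 123.  86.  70.  86.] 4.645301032724092e-11
```

```bash
python3 -m creep '[[1,11,0,-4,0,0,0],[1,17,0,-6,0,0,0],[1,17,0,-6,0,0,0],[1,13,0,-5,0,0,0],[1,3,-10.5,8,2.8,0,-1]]' 30; python3 -m creep '[[1,5.3,-17,14,2.8,0,-1],[1,6.7,-19,17.6,2.8,0,-1],[1,7,-18,18.5,2.8,0,-1],[1,7.4,-17,19.3,2.8,0,-1],[1,7.6,-16,20.2,2.8,0,-1]]'; python3 -m creep '[[1,8,-15,21,2.8,0,-1],[1,7.5,-12.6,20,2.8,0,-1],[1,5.6,-8.3,15,2.8,0,-1],[1,3.6,-4.7,9.5,2.8,0,-1],[1,0,0,0,0,0,0]]';python3 st.py;  python3 - <<'E'
from h import *
d=save('wrist','w8.png'); t=save('scene','s8.png');t=save('top','t8.png')
E
```

```text
time_s: 16.58
ee_pos: [543.5, 168.6, 135.8]
ee_rot: [179.8, -70.0, 63.3]
force: [0.2, -0.9, -2.0]
gripper_width: 65.7
time_s: 17.2
ee_pos: [495.2, 290.9, 135.6]
ee_rot: [-179.5, -70.0, 77.6]
force: [-0.4, -0.0, -1.8]
gripper_width: 66.6
time_s: 17.82
ee_pos: [467.2, 365.3, 136.6]
ee_rot: [-179.7, -70.0, 89.6]
force: [0.2, -0.2, -1.8]
gripper_width: 66.4
{'qpos': [4.68, 32.37, 122.77, 85.57, 69.96, -63.39], 'ee_pos': [467.23, 365.28, 136.6], 'ee_rot': [-179.66, -70.04, 89.56]}
```

View pics/w8.png

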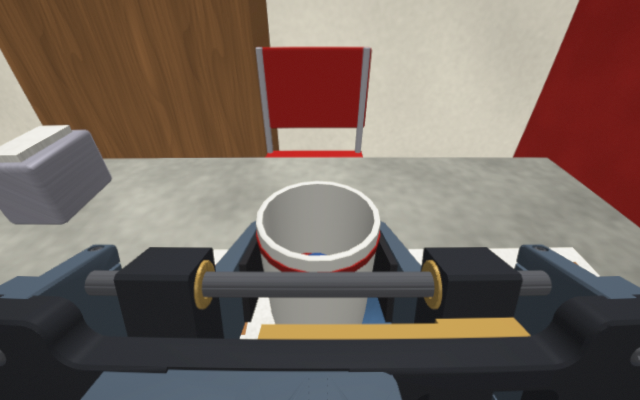

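View pics/t8.png

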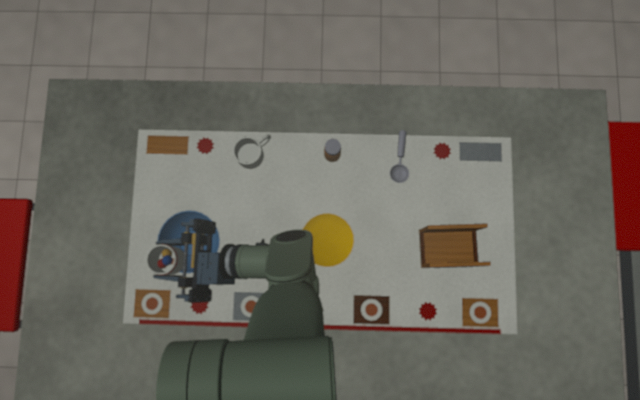

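View pics/s8.png

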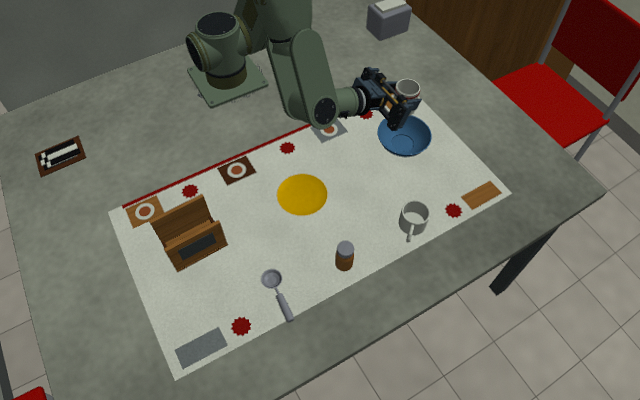

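The cup is above the bowl's near-left rim, with its mouth set to swing over the bowl centre. Rolling it in stages.

```bash
python3 -m creep '[[1,0,0,0,0,0,5],[1,0,0,0,0,0,9],[1,0,0,0,0,0,10],[1,0,0,0,0,0,10],[1,0,0,0,0,0,10]]'; python3 -m creep '[[1,0,0,0,0,0,9],[1,0,0,0,0,0,8],[1,0,0,0,0,0,6],[1,0,0,0,0,0,5],[1,0,0,0,0,0,4]]';python3 st.py;  python3 - <<'E'
from h import *
d=save('wrist','w9.png'); t=save('scene','s9.png')
cv2.imwrite('pics/s9c.png',cv2.resize(t['frame'][50:190,340:480,::-1],None,fx=4,fy=4,interpolation=cv2.INTER_CUBIC))
E
```

```text
time_s: 18.6
ee_pos: [466.9, 364.1, 136.7]
ee_rot: [-117.4, -42.1, 18.9]
force: [0.1, -0.4, -2.0]
gripper_width: 66.3
time_s: 19.23
ee_pos: [466.9, 364.1, 136.7]
ee_rot: [-110.5, -12.8, 4.5]
force: [0.2, -0.4, -1.8]
gripper_width: 66.3
{'qpos': [4.55, 32.31, 122.93, 85.6, 69.95, 12.72], 'ee_pos': [466.92, 364.05, 136.67], 'ee_rot': [-110.5, -12.83, 4.52]}
```

View pics/w9.png

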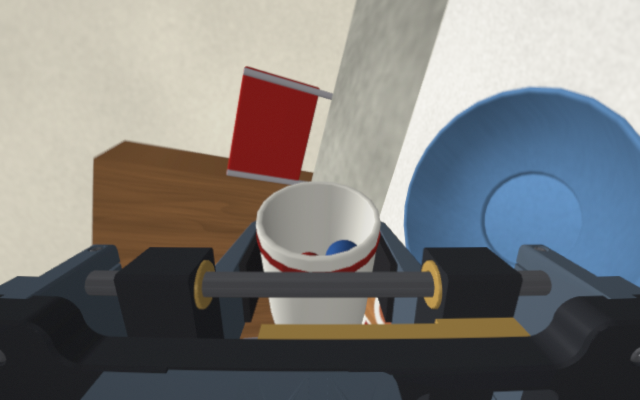

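View pics/s9c.png

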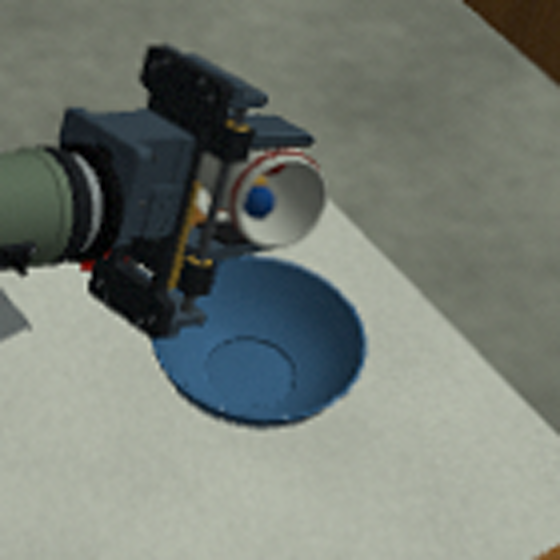

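Balls still in at about 70° tilt, and the gripper clears the bowl. Now the slow part.

```bash
python3 -m creep '[[1,0,0,0,0,0,4],[1,0,0,0,0,0,4],[1,0,0,0,0,0,4],[1,0,0,0,0,0,4],[1,0,0,0,0,0,3]]'; python3 - <<'E'
from h import *
t=save('scene','s10.png')
cv2.imwrite('pics/s10c.png',cv2.resize(t['frame'][50:190,340:480,::-1],None,fx=4,fy=4,interpolation=cv2.INTER_CUBIC))
E
```

```text
time_s: 19.95
ee_pos: [466.9, 364.3, 136.7]
ee_rot: [-110.0, 4.9, -2.0]
force: [0.5, -0.2, -0.8]
gripper_width: 66.7
```

View pics/s10c.png

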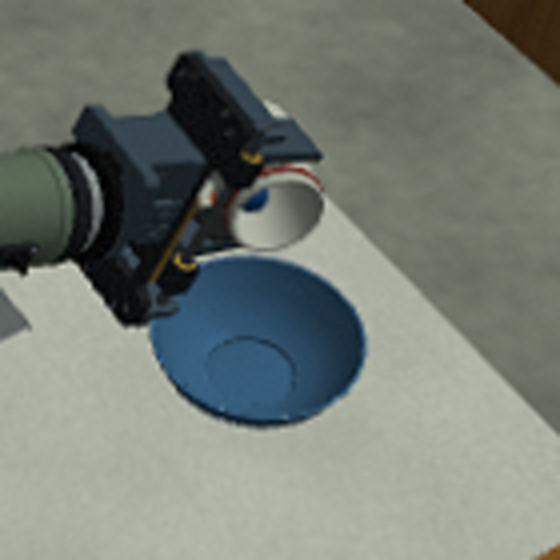

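```bash
python3 -m creep '[[1,0,0,0,0,0,3],[1,0,0,0,0,0,3],[1,0,0,0,0,0,3],[1,0,0,0,0,0,2],[1,0,0,0,0,0,2]]'; python3 - <<'E'
from h import *
t=save('scene','s11.png')
cv2.imwrite('pics/s11c.png',cv2.resize(t['frame'][50:190,340:480,::-1],None,fx=4,fy=4,interpolation=cv2.INTER_CUBIC))
E
```

```text
time_s: 20.62
ee_pos: [466.8, 364.6, 136.7]
ee_rot: [-110.9, 17.1, -6.6]
force: [-0.1, 0.0, -1.2]
gripper_width: 66.5
```

View pics/s11c.png

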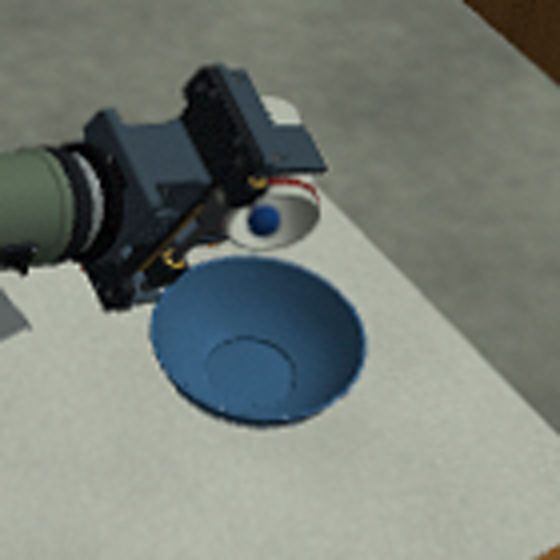

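```bash
python3 -m creep '[[1,0,0,0,0,0,1],[1,0,0,0,0,0,1],[1,0,0,0,0,0,2],[1,0,0,0,0,0,2],[1,0,0,0,0,0,2]]'; python3 - <<'E'
from h import *
t=save('scene','s12.png')
cv2.imwrite('pics/s12c.png',cv2.resize(t['frame'][50:190,340:480,::-1],None,fx=4,fy=4,interpolation=cv2.INTER_CUBIC))
E
```

```text
time_s: 21.3
ee_pos: [466.8, 364.8, 136.8]
ee_rot: [-112.0, 24.6, -9.7]
force: [0.0, 0.4, -1.5]
gripper_width: 66.3
```

View pics/s12c.png

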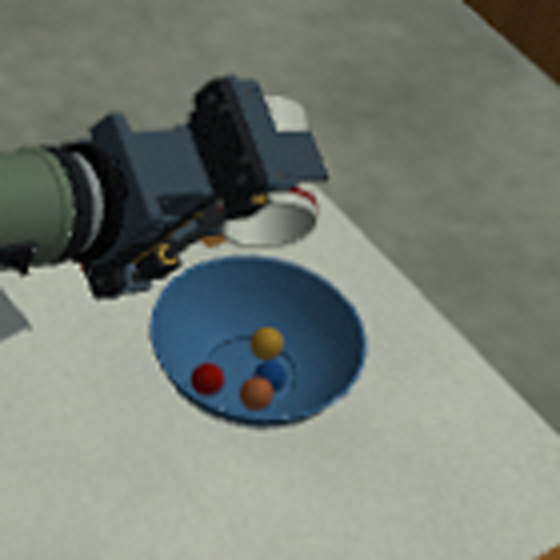

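All four balls (gold, red, copper, blue) are in the bowl. Rolling the cup back upright.

```bash
python3 -m creep '[[1,0,0,0,0,0,-4],[1,0,0,0,0,0,-8],[1,0,0,0,0,0,-10],[1,0,0,0,0,0,-10],[1,0,0,0,0,0,-10]]'; python3 -m creep '[[1,0,0,0,0,0,-10],[1,0,0,0,0,0,-10],[1,0,0,0,0,0,-10],[1,0,0,0,0,0,-10],[1,0,0,0,0,0,-10]]';python3 -m creep '[[1,0,0,0,0,0,-10],[1,0,0,0,0,0,-8],[1,0,0,0,0,0,-4],[1,0,0,0,0,0,0]]';python3 st.py
python3 - <<'E'
from h import *
t=save('scene','s13.png')
cv2.imwrite('pics/s13c.png',cv2.resize(t['frame'][50:190,340:480,::-1],None,fx=4,fy=4,interpolation=cv2.INTER_CUBIC))
import kin
s=state();R=kin.Ro.from_euler('xyz',s['ee_rot'],degrees=True);print('to upright, tool frame',(R.inv()*kin.pose(90,20)).as_rotvec(degrees=True).round(2))
save('wrist','w13.png')
E
```

```text
time_s: 21.98
ee_pos: [466.8, 364.8, 136.7]
ee_rot: [-110.7, -15.1, 5.5]
force: [0.3, 0.7, -2.5]
gripper_width: 66.4
time_s: 22.6
ee_pos: [466.8, 364.8, 136.7]
ee_rot: [-131.9, -59.3, 37.5]
force: [-0.2, 0.1, -1.3]
gripper_width: 66.4
time_s: 23.1
ee_pos: [466.8, 364.8, 136.7]
ee_rot: [-173.8, -69.9, 83.3]
force: [-1.2, -0.2, -1.1]
gripper_width: 66.2
{'qpos': [4.63, 32.32, 122.89, 85.6, 69.96, -61.34], 'ee_pos': [466.76, 364.77, 136.74], 'ee_rot': [-173.83, -69.93, 83.29]}
to upright, tool frame [ 0.13 -0.05 -2.32]
```

View pics/s13c.png

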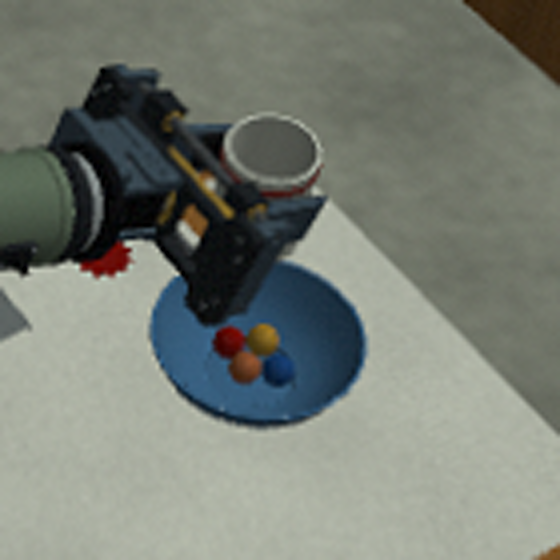

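View pics/w13.png

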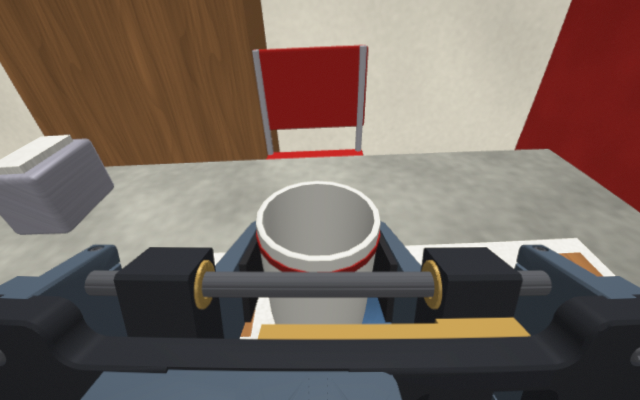

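The balls have settled in the bowl; the cup is empty and back upright apart from a 2.3° roll. Planning the carry to the saucer at about (531,-16).

```bash
python3 - <<'E'
from plan import *
s=state();p=np.array(s['ee_pos']);b=np.array([543.6,-3.4,136.7])
u=[0.0,.04,.11,.2,.3,.4,.5,.6,.7,.8,.89,.96,1.]
rows([p+k*(b-p) for k in u],[[0,0,-2.3]]+[[-3.5,0,1.3]]*12)
import kin
q=s['qpos']
for k in(.25,.5,.75,1): q,e=kin.ik(p+k*(b-p),kin.pose(90-45*k,20),q);print(q.round(0),e)
E
```

```text
[1, 0.0, 0.0, 0.0, np.float64(0.0), np.float64(0.0), np.float64(-2.3)]
[1, -5.0, 3.1, -13.8, np.float64(-3.5), np.float64(0.0), np.float64(1.3)]
[1, -8.7, 7.1, -23.8, np.float64(-3.5), np.float64(0.0), np.float64(1.3)]
[1, -10.9, 11.2, -30.0, np.float64(-3.5), np.float64(0.0), np.float64(1.3)]
[1, -11.8, 14.8, -32.5, np.float64(-3.5), np.float64(0.0), np.float64(1.3)]
[1, -11.4, 17.0, -31.5, np.float64(-3.5), np.float64(0.0), np.float64(1.3)]
[1, -11.0, 19.1, -30.4, np.float64(-3.5), np.float64(0.0), np.float64(1.3)]
[1, -10.6, 21.2, -29.2, np.float64(-3.5), np.float64(0.0), np.float64(1.3)]
[1, -10.1, 23.2, -27.9, np.float64(-3.5), np.float64(0.0), np.float64(1.3)]
[1, -9.5, 25.1, -26.4, np.float64(-3.5), np.float64(0.0), np.float64(1.3)]
[1, -8.0, 24.2, -22.3, np.float64(-3.5), np.float64(0.0), np.float64(1.3)]
[1, -5.8, 19.9, -16.2, np.float64(-3.5), np.float64(0.0), np.float64(1.3)]
[1, -3.1, 12.0, -8.5, np.float64(-3.5), np.float64(0.0), np.float64(1.3)]
[ -6.  30. 129.  87.  70. -68.] 5.701394911739044e-13
[-17.  30. 132.  88.  69. -70.] 3.723243935382925e-13
[-28.  29. 133.  89.  69. -72.] 8.842926391139369e-14
[-37.  29. 133.  92.  68. -71.] 4.579669976578771e-15
```

```bash
python3 -m creep '[[1,0,0,0,0,0,-2.3],[1,-5,3,-14,-3.5,0,1.3],[1,-8.7,7,-24,-3.5,0,1.3],[1,-11,11,-30,-3.5,0,1.3],[1,-12,15,-32.5,-3.5,0,1.3]]'; python3 -m creep '[[1,-11.4,17,-31.5,-3.5,0,1.3],[1,-11,19,-30.4,-3.5,0,1.3],[1,-10.6,21,-29,-3.5,0,1.3],[1,-10,23,-28,-3.5,0,1.3],[1,-9.5,25,-26.5,-3.5,0,1.3]]'; python3 -m creep '[[1,-8,24,-22,-3.5,0,1.3],[1,-6,20,-16,-3.5,0,1.3],[1,-3,12,-8.5,-3.5,0,1.3],[1,0,0,0,0,0,0]]'; python3 st.py
python3 - <<'E'
from h import *
save('wrist','w14.png');save('scene','s14.png');save('top','t14.png')
from kin import pose,Ro
s=state();R=Ro.from_euler('xyz',s['ee_rot'],degrees=True);print('rot',(R.inv()*pose(45,20)).as_rotvec(degrees=True).round(2),'tilt of cup',R.inv().apply([0,0,1]).round(3))
print('pos',R.inv().apply(np.array([543.6,-3.4,68])-s['ee_pos']).round(1))
E
```

```text
time_s: 23.82
ee_pos: [489.7, 253.1, 136.6]
ee_rot: [-179.8, -70.1, 74.7]
force: [1.0, -0.2, -0.9]
gripper_width: 66.1
time_s: 24.45
ee_pos: [527.9, 68.7, 136.8]
ee_rot: [-179.5, -70.0, 55.6]
force: [-0.2, -0.4, -1.3]
gripper_width: 66.0
time_s: 24.95
ee_pos: [542.9, -3.4, 136.5]
ee_rot: [-179.2, -70.0, 44.3]
force: [0.2, 1.5, -1.6]
gripper_width: 66.4
{'qpos': [-36.99, 29.33, 133.0, 91.16, 68.59, -70.86], 'ee_pos': [542.89, -3.39, 136.49], 'ee_rot': [-179.21, -70.0, 44.29]}
rot [-0.22 -0.01 -0.15] tilt of cup [ 0.94  -0.004 -0.342]
pos [-64.5   1.1  23.2]
```

View pics/w14.png

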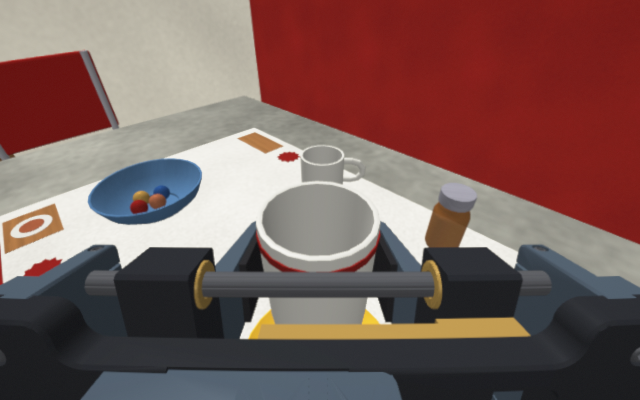

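View pics/s14.png

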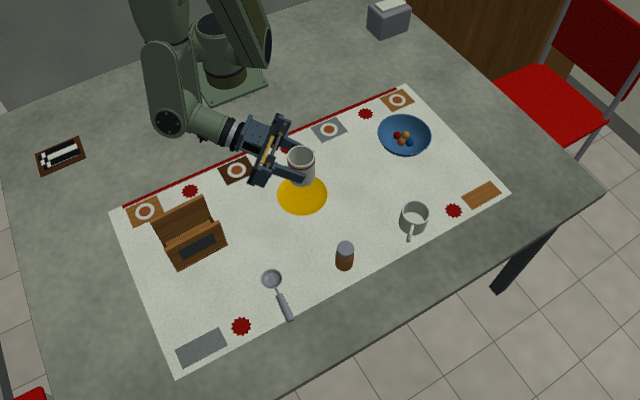

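View pics/t14.png

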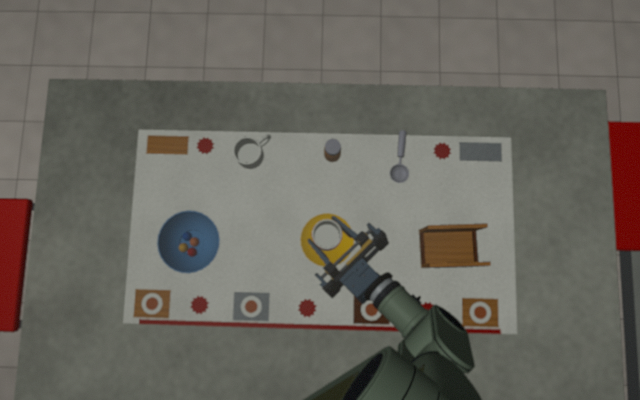

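The cup hangs upright over the saucer and the arm is clear of the caddy. All four balls are visible in the bowl. Lowering to about 16 mm above, then a check.

```bash
python3 -m creep '[[1,-12,0.5,4.5,0,0,0],[1,-20,0.5,7,0,0,0],[1,-18,0,6.5,0,0,0],[1,-12,0,4.4,0,0,0],[1,-6,0,2,0,0,0]]'; python3 -m creep '[[1,0,0,0,0,0,0]]'; python3 - <<'E'
from h import *
s=save('scene','s15.png');t=save('top','t15.png')
cv2.imwrite('pics/x5.png',cv2.resize(s['frame'][130:230,260:360,::-1],None,fx=5,fy=5,interpolation=cv2.INTER_CUBIC))
cv2.imwrite('pics/x6.png',cv2.resize(t['frame'][200:280,290:370,::-1],None,fx=6,fy=6,interpolation=cv2.INTER_CUBIC))
E
```

```text
time_s: 25.72
ee_pos: [543.6, -3.4, 63.5]
ee_rot: [-179.2, -70.0, 44.4]
force: [0.7, 0.0, -0.8]
gripper_width: 66.4
time_s: 25.85
ee_pos: [543.6, -3.5, 64.0]
ee_rot: [-179.3, -70.0, 44.4]
force: [-0.6, 0.2, -1.2]
gripper_width: 66.4
```

View pics/x5.png

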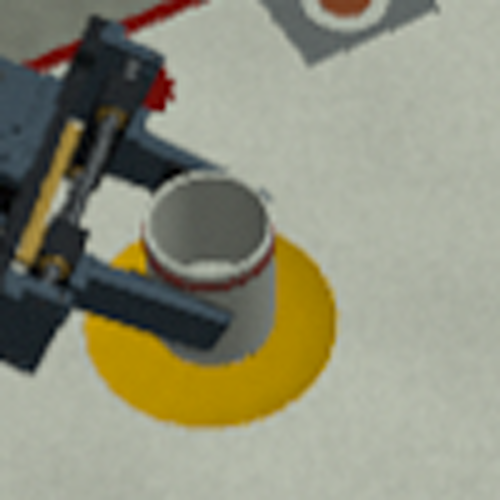

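View pics/x6.png

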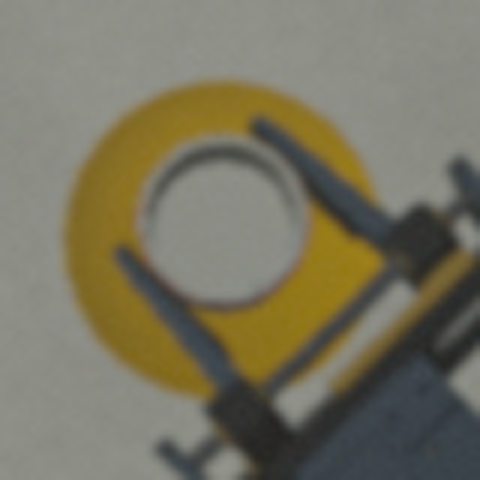

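```bash
python3 - <<'E'
from h import *
t=grab_frame('top');s=grab_frame('scene')
print('top cup',onz(t,326.75,236.2,103.8),'saucer now',onz(t,327,239.4,14))
S=lambda u,v:(260+(u+.5)/5-.5,130+(v+.5)/5-.5)
print('scene cup',onz(s,*S(209,230),103.8))
f=cv2.cvtColor(s['frame'],cv2.COLOR_RGB2HSV);m=cv2.inRange(f,(20,120,80),(32,255,255));ys,xs=np.nonzero(m);print(xs.min(),xs.max(),ys.max())
E
```

```text
top cup [530.62646939 -15.10612668 103.8       ] saucer now [529.38937804 -16.29312485  14.        ]
scene cup [538.23400119 -18.64671827 103.8       ]
263 408 214
```

The cup is within a few mm of the saucer centre in both views (top camera: 1–2 mm off). Final lowering.

```bash
python3 -m creep '[[1,-5,0,1.8,0,0,0],[1,-4,0,1.5,0,0,0],[1,-2,0,0.7,0,0,0],[1,-1,0,0.3,0,0,0],[1,0,0,0,0,0,0]]'|egrep 'pos|force'; for i in 1 2; do python3 -m creep '[[1,-0.9,0,0.3,0,0,0],[1,0,0,0,0,0,0]]' | egrep 'pos|force'; done
```

```text
ee_pos: [543.3, -3.8, 51.3]
force: [0.7, 0.1, -0.6]
ee_pos: [543.3, -3.8, 50.5]
force: [-0.2, 0.8, -1.6]
ee_pos: [543.3, -3.8, 49.5]
force: [0.5, 0.4, -1.2]
```

```bash
for i in 1 2; do python3 -m creep '[[1,-0.9,0,0.3,0,0,0],[1,0,0,0,0,0,0]]' | egrep 'pos|force'; done
```

```text
ee_pos: [543.3, -3.8, 48.7]
force: [-0.6, 0.9, -0.3]
ee_pos: [543.4, -3.7, 48.7]
force: [-2.7, -1.2, 4.3]
```

Contact (+4.3 N) at the expected height. Release.

```bash
python3 -m creep '[[0.25,0,0,0,0,0,0],[0.15,0,0,0,0,0,0],[0.05,0,0,0,0,0,0],[0,0,0,0,0,0,0],[0,0,0,0,0,0,0]]'; python3 - <<'E'
from h import *
save('wrist','w16.png');s=save('scene','s16.png')
cv2.imwrite('pics/x7.png',cv2.resize(s['frame'][130:230,260:360,::-1],None,fx=5,fy=5,interpolation=cv2.INTER_CUBIC))
E
```

```text
time_s: 28.3
ee_pos: [543.3, -3.9, 47.6]
ee_rot: [-179.4, -70.0, 44.5]
force: [-0.3, 0.3, -0.5]
gripper_width: 91.4
```

View pics/w16.png

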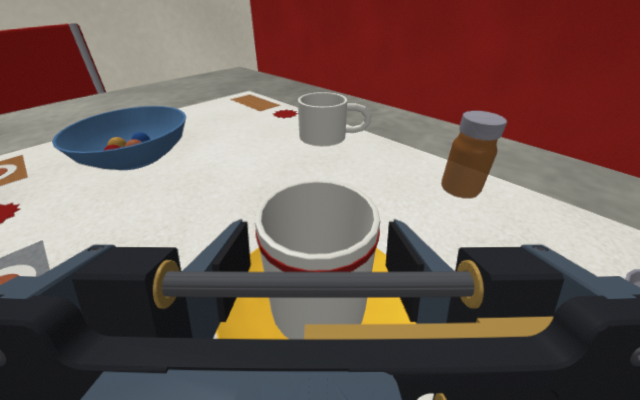

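View pics/x7.png

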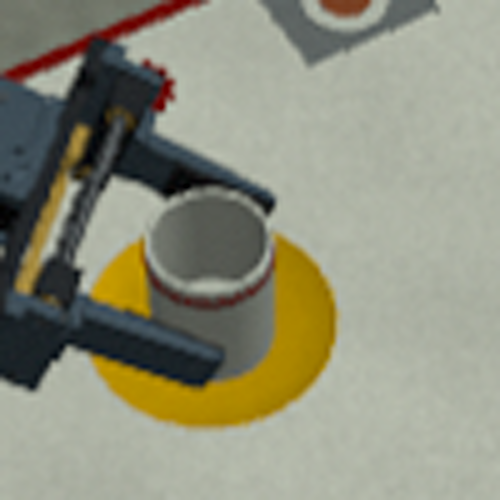

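Both jaws are clear of the standing cup. Retracting straight back along the tool axis.

```bash
python3 -m creep '[[0,0,0,-12,0,0,0],[0,0,0,-25,0,0,0],[0,0,0,-30,0,0,0],[0,0,0,-30,0,0,0],[0,0,0,-30,0,0,0]]'; python3 -m creep '[[0,10,0,-20,0,0,0],[0,15,0,-8,0,0,0],[0,0,0,0,0,0,0],[0,0,0,0,0,0,0]]'; python3 - <<'E'
from h import *
save('wrist','w17.png');s=save('scene','s17.png');t=save('top','t17.png')
a=cv2.resize(s['frame'][80:240,260:440,::-1],None,fx=4,fy=4,interpolation=cv2.INTER_CUBIC);cv2.imwrite('pics/x8.png',a[:600])
cv2.imwrite('pics/x9.png',cv2.resize(t['frame'][195:285,290:370,::-1],None,fx=6,fy=6,interpolation=cv2.INTER_CUBIC))
cv2.imwrite('pics/x10.png',cv2.resize(t['frame'][195:285,145:235,::-1],None,fx=6,fy=6,interpolation=cv2.INTER_CUBIC))
E
```

```text
time_s: 29.02
ee_pos: [458.0, -89.5, 91.5]
ee_rot: [-179.4, -70.0, 44.5]
force: [0.1, -0.1, 0.4]
gripper_width: 91.0
time_s: 29.52
ee_pos: [446.4, -101.2, 123.8]
ee_rot: [-179.3, -70.0, 44.5]
force: [0.5, -0.0, 0.0]
gripper_width: 91.2
```

View pics/x8.png

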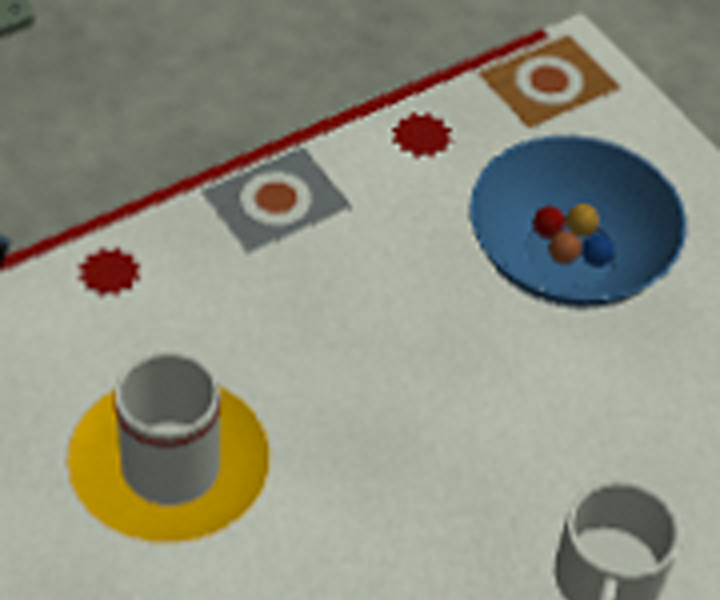

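View pics/x9.png

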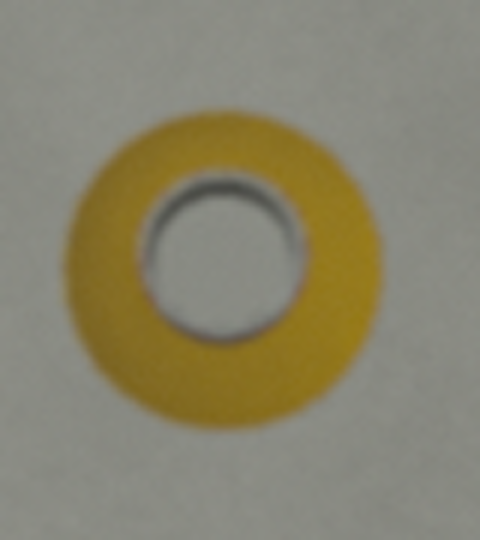

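View pics/x10.png

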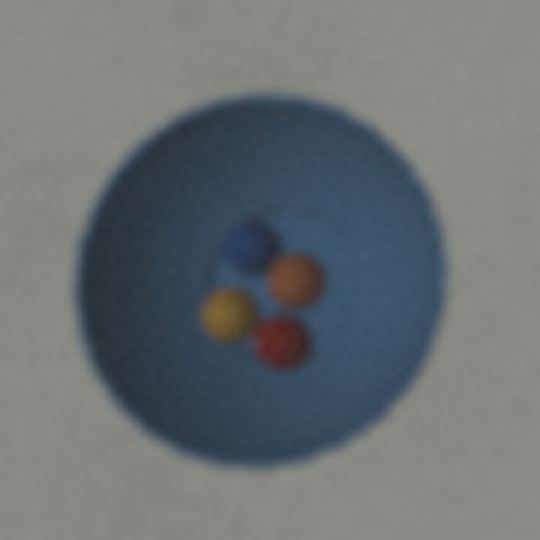

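View pics/w17.png

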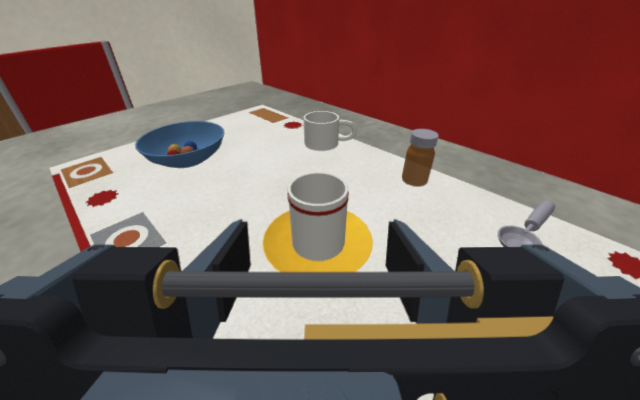

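The cup stands level in the middle of the saucer and the balls sit in the bowl. One last numeric centring check, and I'll hand in if it passes.

```bash
python3 - <<'E'
from h import *
t=grab_frame('top');s=grab_frame('scene')
T=lambda u,v:(290+(u+.5)/6-.5,195+(v+.5)/6-.5)
c=onz(t,*T(222,257),88);p=onz(t,*T(224,270),14);print('top',c,p,np.hypot(*(c-p)[:2]))
S=lambda u,v:(260+(u+.5)/4-.5,80+(v+.5)/4-.5)
c=onz(s,*S(168,397),88);b=onz(s,*S(168,505),6);o,_=ray(s,300,180);n=(o-b)[:2];b2=b[:2]-33*n/np.linalg.norm(n)
print('scene rim',c[:2],'base',b2,'saucer ~',(531.2,-16.5)); print(state()['force'],state()['qvel'].round(2),state()['time_s'])
ok=np.hypot(*(onz(t,*T(222,257),88)-onz(t,*T(224,270),14))[:2])<8
print(ok)
if ok: print(job_done())
E
```

```text
top [528.93154647 -14.84458744  88.        ] [528.92304714 -16.09442647  14.        ] 1.2498679295697444
scene rim [537.05447218 -17.8199892 ] base [530.96647292 -18.42239103] saucer ~ (531.2, -16.5)
[-0.88351958 -0.03486913 -0.28905471] [-0.07 -0.13 -0.08  0.09  0.19 -0.01] 29.775
True
the job is handed in; nothing more can be done
None
```

The job is handed in, at about 29.8 s on the robot's clock; the hand-in gives no verdict.

**What I did:** I lifted the cup from the caddy from above and set it on the open table at about (540, 140) with all four balls inside, then let go. I took it again from the side with the tool 20° below horizontal. I rolled it over the bowl until all four balls were out, then turned it upright, lowered it onto the saucer, released it and backed away.

**Last checks:**
- **Balls:** gold, red, copper and blue are all near the middle of the bowl in the top and scene views.
- **Cup position:** it stands upright on the saucer. Its centre is 1.2 mm from the saucer's in the top camera and about 2 mm from the cup's base in the scene camera.
- **Disagreement:** the scene camera's view of the cup rim gave about 6 mm in x. That rim was read by eye, and 6 mm is still inside the 15 mm limit.
- **Arm:** it is clear and still, the jaws are open at 91 mm, and the force reading is at noise level.
- **Bystanders:** the coffee cup, shaker and teaspoon look to be where they started; I judged this by eye and did not measure it.

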